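# Put the sample jar away in the dry-storage cabinet and latch its door

### The arm

A 7-joint arm with a two-finger parallel gripper is mounted at the origin on the work surface. World frame = base frame: x ahead of the robot, y to its left, z up, the work surface at z = 0. Lengths are in m, angles in rad, forces in N, time in s.
With the tool pointing down it reaches from about 0.35 to 0.9 m from the base axis. Payload 19.9 kg.
Tool frame: the origin (TCP) lies midway between the tips of the shut fingers; the grasp point (between the pads) lies 19 mm behind it; z points along the fingers, x is the direction in which the jaws open and shut, and the axes are right-handed (so a half turn about z gives the same grasp; the last joint's range is limited). The gripper opens to 94 mm and grips with 3 to 60 N. Pads are 16 mm wide; open, the fingers measure 119 mm over their backs; the gripper's body (75 mm by 177 mm) begins 78 mm behind the grasp point.
Start: joints at [-1.333, 0.417, -0.01, 1.614, 0.005, 1.111, -0.053], TCP at [0.173, 0.601, 0.167] pointing down, gripper open.
Joint ranges: [-2.81, 2.81], [-0.39, 2.02], [-1.27, 1.25], [0.06, 2.57], [-1.19, 4.33], [0.19, 2], [-2.82, 2.82]. Speed limits (rad/s): [1.89, 1.89, 2.39, 2.39, 3.01, 3.01, 3.01].

### API

Orientations are given as [roll, pitch, yaw] about the fixed x, y, z axes, in that order (R = Rz(yaw) Ry(pitch) Rx(roll)).
In Python, from cell import observe, viewer, arm gives the robot as it stands.
- The arm moves only by the tool carry_out, never from a script. Its argument "series" is a list of rows, each an object with "delta_rot": the turn, a rotation vector about the tool's x, y, z in rad, a list of three; "translation": the shift along the tool's x, y, z in m, a list of three; "jaw": the finger opening in m, from 0 to 0.094. In form: [{"delta_rot": [rx, ry, rz], "translation": [dx, dy, dz], "jaw": jaw}, ...]. A call has exactly 5 rows; each row shifts and turns the commanded pose from where the row before left it, along the tool's axes as they then stand; what a row does not reach is not made up. A row lasts 1/10 s, in which the tool goes at most 50 mm and 8.59 degrees, less where a joint would pass 70% of its speed; a pose out of reach is approached as far as the arm can. A call is refused whole if a number of a shift passes 0.05 or a number of a turn 0.15, either way. A call with a gripper value outside its range is refused whole. The fingers move at their own pace and stop on an object; "squeeze" is the grip in N (left out, the last holds). Time passes only in rows, so rows that do not move let the fingers close, or fill a call up. It gives the time, the measured TCP pose, the force and the opening at its end, in the units of the state.
- observe(): the state, without advancing time (a new reading comes with each control period).
- viewer.camera(name): name is "side" or "top"; returns a dict with "img" (420x560x3 uint8, blue, green, red), "range_z" (420x560 float32, m along the optical axis (not along the pixel's ray), 0 where there is no reading), "intrinsics" (3x3 intrinsics, pixels), "distortion" ([k1, k2, p1, p2, k3] as OpenCV has them; the pictures are not rectified), "T" (4x4, takes a point from camera to world coordinates). Camera axes: x right, y down, z forward; pixel columns grow to the right and rows downward; lengths in m; the calibration is good to about 2 mm. A picture is of the moment at which its call begins.
- arm.job_done(): hands the job in, once; it reports no verdict.
The state is a dict: "clock": time; "q": joint angles; "dq": joint speeds; "tau": joint torques, N m; "position": TCP position; "eef_rot": TCP orientation; "wrist_force": force on the tool from outside, world axes, zero at the start; "moment": the same for the moment, N m; "gripper_width": finger opening in m.
Only numpy, scipy, OpenCV 4.12 (cv2) and the standard library are available. Lean on these libraries where they do the work, as an engineer would, in place of code of your own. Each camera call takes 0.05 s, during which the arm holds its last target. There are 200 camera calls.

### The job

Put the squat sample jar away in the dry-storage cabinet: set it down upright (do not drop it) in the free front part of the pulled-out tray and let go, slide the tray fully in, then push the door shut until its sprung tongue rides over the strike and snaps in behind it. Do not tip the jar over, and leave the other glassware and bottles standing where they are.

Things in the scene. Friction and masses are not known exactly. Their poses are not given: they have to be found in the camera images.
- cabinet: low white bench-top storage cabinet, clear roof, 180 deep (its x) x 180 wide (its y) x 122 high, fixed. Origin: centre of its underside, on the bench. Its open front faces its own -x; walls and roof begin at x = -90. Sizes are mm; directions are in the cabinet's frame.
- tray (a joint): travel of the steel pull-out tray (m): 0 = fully in (a firm stop), up to 0.13 = pulled out towards the cabinet's -x. It starts 0.105 to 0.125 out, slides with about 1.5 N friction and stays where it is left.
- tray_spot (a point): centre of the tray's free front compartment, on its floor, 19 above the bench (moves with the tray, axes as the cabinet's). The compartment is 78 (x) by 142 (y) inside with 12 high lips; behind its rear lip a white drying cartridge is fixed on the tray, its top 59 above the bench. Fully in, this point is at cabinet (-51.5, 0).
- tray_tab (a point): middle of the upper edge of the front (-x) face of the tray's upright push plate, at the middle of the tray's front end: 70 wide (y), 4 thick, its top 112 above the bench. Pushing this face towards the cabinet's +x slides the tray in. Fully in, this point is at cabinet x = -95, 5 in front of the roof's edge.
- door (a joint): angle q of the door (rad): 0 = shut against its stop; starts 1.6 to 1.95 open, light friction, stays where left. Upright hinge at cabinet (-98, +85). The door reaches from it along (-sin q, -cos q); its outward face looks along (-cos q, sin q) (cabinet x, y); pushing that face shuts it. The tray must be in first.
- door_hinge (a point): on the hinge axis at the height of the door's upper edge, 116 above the bench. The door is a white frame with a clear pane, 160 wide from the hinge, 108 high (8 to 116), 12 thick: its inner face passes through the hinge axis; its outward face lies 12 off it (the pane's face 10).
- door_edge (a point): middle of the door's free edge at its upper corner, 160 from the hinge, 116 above the bench (moves with the door).
- tongue (a joint): travel of the brass tongue into the door (m): 0 = out. 24 high, 62 above the bench, it sticks 10 out of the door's free edge, its slope facing the cabinet. It meets the strike at about 0.08 rad of door angle, is pressed in about 5 mm (takes 7 to 10 N of push at mid-width of the door) and snaps out behind the bar near 0.01 rad. Latched, the door has about 0.01 rad of play.
- jar: the sample jar to be put away: a squat straight-sided round amber jar with a paper band and a black lid as wide as the body, 56 dia, 75 high, about 0.15 to 0.3 kg, standing upright. Origin: centre of its underside.
- tall_bottle: bystander: slim tall amber bottle with a narrow black cap, 52 dia, about 125 high, standing near the jar (the jar, this bottle and the beaker trade places). Origin: centre of its underside.
- beaker: bystander: open glass beaker, 68 dia, 85 high. Origin: centre of its underside.
- flask_a: bystander: conical flask, 82 dia at its foot, 120 high, towards the far edge of the bench. Origin: centre of its underside.
- flask_b: bystander: smaller conical flask, 70 dia, 102 high, near the first. Origin: centre of its underside.
- wash_bottle: bystander: white plastic bottle with a red cap, 66 dia, about 170 high, on the robot's right. Origin: centre of its underside.
- dishes: bystander: stack of four clear dishes, 90 dia, 59 high, far to the robot's right. Origin: centre of its underside.
- strike_mid (a point): middle of the strike, a fixed upright steel bar (7 dia, 50 long) held by two small lugs on the front edge of the cabinet's -y wall: at cabinet (-113.5, -83), about 20 in front of the walls, 62 above the bench.
Things that resemble listed ones, but are neither listed nor needed, are in the scene too. What is shaped like the jar but red is not meant.

How it is judged:
By the outcome, as a careful person would: the job done as asked, in the order asked, and still so for the second after the job is handed in, with the robot touching nothing.
It also fails if it takes over 69 s, if anything falls off the work surface, if the arm or the gripper's body presses on something with over 40 N, if the wrist force passes 120 N, or if a joint passes its speed limit or range.

## Working session

There is one attempt and no reset: what is moved stays moved. The work goes in short steps, Python scripts to look and compute and a tool call to move; the robot and the scene stay as the last step left them, time stands still between calls to the robot, and variables do not carry over. Pictures are saved under pics/ and viewed, about 8 in all and at most 12, crops included, and the job is handed in when it is done.

Besides the shell and the picture viewer there is one more tool, called after "Call:" by a JSON object that holds its "method" and its "body". carry_out: Moves the arm, as the interface text tells. Its arguments: {"type":"object","properties":{"series":{"type":"array","items":{"type":"object","properties":{"delta_rot":{"type":"array","items":{"type":"number"}},"translation":{"type":"array","items":{"type":"number"}},"jaw":{"type":"number"}}}},"squeeze":{"type":"number"}},"required":["series"]}

```bash
ls; mkdir -p pics; cat > h.py <<'E'
import numpy as np, cv2
from cell import observe, viewer, arm
def shot(name,f=None):
    c=viewer.camera(name)
    if f: cv2.imwrite('pics/'+f,c['img'])
    np.savez('last_%s.npz'%name,**{k:np.asarray(v) for k,v in c.items()})
    return c
def load(name): return dict(np.load('last_%s.npz'%name))
def rays(c,px):
    p=cv2.undistortPoints(np.float64(px).reshape(-1,1,2),c['intrinsics'],c['distortion']).reshape(-1,2)
    d=np.c_[p,np.ones(len(p))]
    return c['T'][:3,3], d@c['T'][:3,:3].T
def onplane(c,px,z):
    o,d=rays(c,px); s=(z-o[2])/d[:,2]; return o+d*s[:,None]
def depth(c,px):
    px=np.int32(np.round(px)).reshape(-1,2)
    z=c['range_z'][px[:,1],px[:,0]]; o,d=rays(c,px); return o+d*z[:,None]
def cloud(c):
    h,w=c['range_z'].shape; u,v=np.meshgrid(np.arange(w),np.arange(h))
    return depth(c,np.c_[u.ravel(),v.ravel()]).reshape(h,w,3)
def proj(c,P):
    T=np.linalg.inv(c['T']); r=cv2.Rodrigues(T[:3,:3])[0]
    return cv2.projectPoints(np.float64(P).reshape(-1,1,3),r,T[:3,3],c['intrinsics'],c['distortion'])[0].reshape(-1,2)
E
python3 - <<'E'
from h import *
for n in('top','side'):
    c=shot(n,n+'0.png'); print(n,c['T'].round(3).tolist(),c['intrinsics'].round(1).tolist())
s=observe(); print({k:np.round(v,3).tolist() for k,v in s.items()})
E
```

```text
pics
top [[0.018, -0.978, 0.209, 0.267], [-1.0, -0.017, 0.007, -0.17], [-0.004, -0.209, -0.978, 1.437], [0.0, 0.0, 0.0, 1.0]] [[458.4, 0.0, 280.5], [0.0, 458.4, 210.9], [0.0, 0.0, 1.0]]
side [[0.852, -0.375, 0.365, 0.201], [-0.523, -0.586, 0.619, -0.771], [-0.018, -0.719, -0.695, 0.775], [0.0, 0.0, 0.0, 1.0]] [[393.7, 0.0, 280.1], [0.0, 393.7, 206.0], [0.0, 0.0, 1.0]]
{'clock': 0.1, 'q': [-1.332, 0.418, -0.01, 1.614, 0.005, 1.111, -0.053], 'dq': [-0.001, -0.002, 0.0, -0.002, 0.001, 0.0, 0.001], 'tau': [0.001, -85.259, 0.64, -42.67, -0.049, 0.016, 0.0], 'position': [0.172, 0.6, 0.166], 'eef_rot': [3.142, 0.001, 1.291], 'wrist_force': [-0.082, -0.671, -0.69], 'moment': [0.006, -0.012, -0.046], 'gripper_width': 0.094}
```

View pics/top0.png

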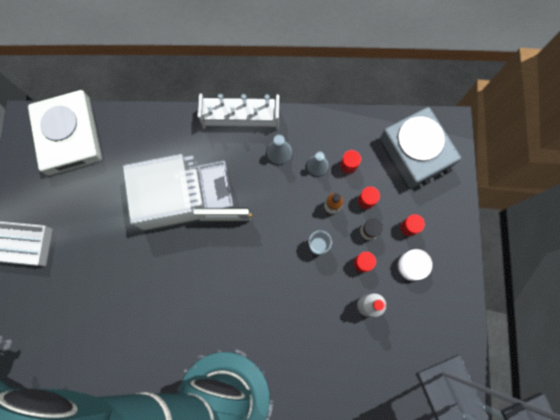

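View pics/side0.png

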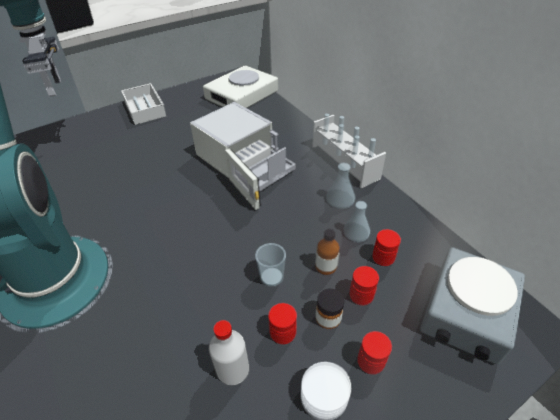

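The top view shows the cabinet at about (160,190), opening towards image right, with the tray at (215,188) and the door along (192..250,213). The jar with the black lid is at (371,230). Around it are red jars at (370,197), (366,262) and (413,225), and the bottle at (335,204). In the side view the jar is at (330,308). Next I'll measure these.

```bash
python3 - <<'E'
from h import *
t=load('top'); s=load('side')
C=cloud(t); S=cloud(s)
# bench check
print('bench z',C[330,300],S[150,200] )
allp=np.vstack([C.reshape(-1,3)[t['range_z'].ravel()>0],S.reshape(-1,3)[s['range_z'].ravel()>0]])
np.save('all.npy',allp)
# objects in top: seeds
def circ(seed,zlo,zhi,r):
    p0=depth(t,[seed])[0]
    out=[]
    for q in (C,S):
        P=q.reshape(-1,3); m=(np.hypot(P[:,0]-p0[0],P[:,1]-p0[1])<r)&(P[:,2]>zlo)&(P[:,2]<zhi)
        P=P[m]
        if len(P)<5: out.append(None);continue
        (c,rad)=cv2.minEnclosingCircle(np.float32(P[:,:2])); out.append((len(P),np.round(c,4),round(rad,4),np.median(P[:,2]).round(4)))
    return p0.round(3),out
for n,sd,a,b in [('jar',(371,229),.068,.082),('red1',(370,197),.068,.085),('red2',(366,262),.068,.085),('red3',(413,225),.068,.085),('bottle',(334,203),.03,.09),('bottlecap',(337,200),.11,.14),('beaker',(319,243),.03,.095)]:
    print(n,*circ(sd,a,b,.045))
# cabinet roof / top image zoom
im=cv2.imread('pics/top0.png')[130:250,100:290]; cv2.imwrite('pics/z1.png',cv2.resize(im,None,fx=4,fy=4,interpolation=cv2.INTER_CUBIC))
im=cv2.imread('pics/side0.png')[90:220,180:310]; cv2.imwrite('pics/z2.png',cv2.resize(im,None,fx=4.5,fy=4.5,interpolation=cv2.INTER_CUBIC))
E
```

```text
bench z [ 0.20478538 -0.22493758  0.0046751 ] [0.51017553 0.25156026 0.03159319]
jar [ 0.507 -0.433  0.078] [(267, array([ 0.5139, -0.4396]), 0.0285, np.float64(0.076)), (535, array([ 0.5107, -0.4395]), 0.0284, np.float64(0.0751))]
red1 [ 0.607 -0.433  0.075] [(260, array([ 0.6127, -0.4334]), 0.0288, np.float64(0.0759)), (473, array([ 0.6104, -0.4332]), 0.0287, np.float64(0.0751))]
red2 [ 0.408 -0.417  0.074] [(280, array([ 0.4114, -0.416 ]), 0.0281, np.float64(0.0764)), (545, array([ 0.4094, -0.4168]), 0.0282, np.float64(0.0749))]
red3 [ 0.521 -0.561  0.077] [(262, array([ 0.5279, -0.5654]), 0.0282, np.float64(0.0761)), (658, array([ 0.526 , -0.5662]), 0.0289, np.float64(0.0753))]
bottle [ 0.58  -0.319  0.1  ] [(150, array([ 0.5919, -0.3225]), 0.0261, np.float64(0.0792)), (441, array([ 0.5883, -0.324 ]), 0.0265, np.float64(0.0662))]
bottlecap [ 0.582 -0.325  0.132] [(60, array([ 0.5937, -0.3232]), 0.0123, np.float64(0.1258)), (114, array([ 0.5891, -0.3221]), 0.0132, np.float64(0.1254))]
beaker [ 0.472 -0.282  0.003] [(200, array([ 0.4666, -0.2783]), 0.0339, np.float64(0.0735)), (841, array([ 0.464 , -0.2777]), 0.0354, np.float64(0.0638))]
```

View pics/z1.png

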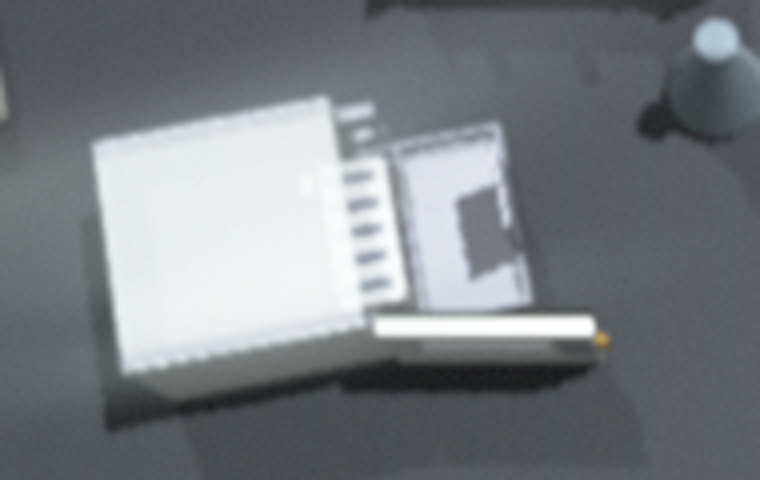

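View pics/z2.png

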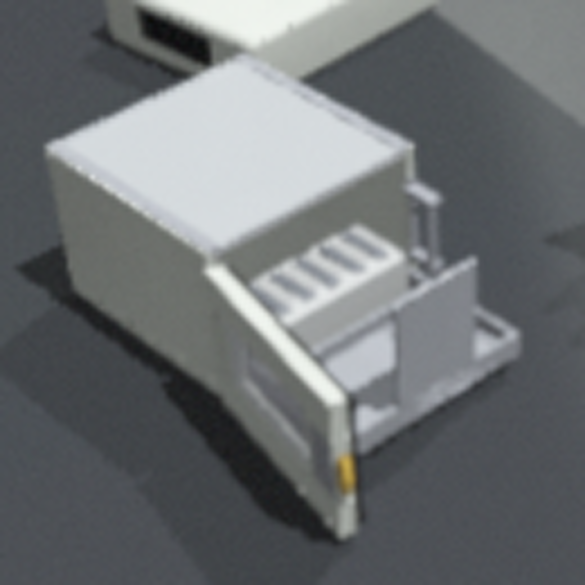

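The top zoom shows the roof corners at about (93,143), (328,97) and (122,372). The door's upper edge is a white strip from (375,327) to (597,327), and the push plate is the grey patch near (490,235). The side zoom agrees with this. The door is about 1.7 rad open along the tray's near side, and the strike sits at the far wall. Now I'll fit the poses.

```bash
python3 - <<'E'
from h import *
t=load('top'); s=load('side'); C=cloud(t); S=cloud(s)
for n,c,P in(('top',t,C),('side',s,S)):
    # roof
    m=(P[...,2]>.112)&(P[...,2]<.134)&(P[...,0]>.45)&(P[...,0]<.75)&(P[...,1]>.0)&(P[...,1]<.3)&(c['range_z']>0)
    m=cv2.morphologyEx(m.astype(np.uint8),cv2.MORPH_OPEN,np.ones((9,9),np.uint8))
    k,l,st,ce=cv2.connectedComponentsWithStats(m); i=1+st[1:,4].argmax()
    Q=P[l==i]; r=cv2.minAreaRect(np.float32(Q[:,:2]*1000)); print(n,'roof',len(Q),np.median(Q[:,2]),r); 
    cn=cv2.findContours((l==i).astype(np.uint8),0,1)[0][0]
    W=onplane(c,cn.reshape(-1,2).astype(float),.122)[:,:2]*1000; print(' outline',cv2.minAreaRect(np.float32(W)), cv2.boxPoints(cv2.minAreaRect(np.float32(W))).round(0).tolist())
# edges from zoom pixels, top
z=lambda p:np.array(p)/4+[100,130]-.375
print('roof corners',onplane(t,z([(93,143),(328,97),(365,325),(122,372)]),.122).round(4)[:,:2].tolist())
print('door top: hinge-out, edge..',onplane(t,z([(375,316),(375,338),(597,316),(597,338)]),.116).round(4)[:,:2].tolist())
z2=lambda p:np.array(p)/4.5+[180,90]-.39
print('side roof',onplane(s,z2([(47,148),(240,57),(412,148),(213,250)]),.122).round(4)[:,:2].tolist())
print('side door top',onplane(s,z2([(207,267),(222,262),(333,405),(352,395)]),.116).round(4)[:,:2].tolist())
print('side tab top L,R',onplane(s,z2([(398,317),(475,260)]),.112).round(4)[:,:2].tolist())
print('side tray front corner R',onplane(s,z2([(520,345)]),.031).round(4).tolist())
print('top tray corners far front, near front',onplane(t,z([(498,125),(530,302)]),.031).round(4).tolist())
# tab points
P=np.vstack([C.reshape(-1,3),S.reshape(-1,3)])
m=(P[:,2]>.07)&(P[:,2]<.125)&(P[:,0]>.53)&(P[:,0]<.7)&(P[:,1]>-.1)&(P[:,1]<.02)
Q=P[m]; print(len(Q)); 
h=Q[np.argsort(Q[:,0])][::max(1,len(Q)//40)]; print(h.round(3).tolist())
E
```

```text
top roof 3365 0.1230695056021196 ((611.9898681640625, 211.51019287109375), (180.2816925048828, 180.93719482421875), 12.386248588562012)
 outline ((611.1819458007812, 210.61038208007812), (180.54139709472656, 180.06631469726562), 12.44332218170166) [[504.0, 279.0], [542.0, 103.0], [719.0, 142.0], [680.0, 318.0]]
side roof 1762 0.12230306855973899 ((608.47509765625, 211.5445556640625), (182.06324768066406, 187.7316436767578), 13.129724502563477)
 outline ((606.123291015625, 207.11627197265625), (189.393798828125, 189.07275390625), 12.0140962600708) [[494.0, 280.0], [533.0, 95.0], [718.0, 134.0], [679.0, 319.0]]
roof corners [[0.6806, 0.3187], [0.7195, 0.1424], [0.5438, 0.1036], [0.5054, 0.2809]]
door top: hinge-out, edge.. [[0.552, 0.0979], [0.5354, 0.0969], [0.5549, -0.0664], [0.5383, -0.0669]]
side roof [[0.5038, 0.2803], [0.6719, 0.318], [0.7144, 0.1398], [0.5472, 0.106]]
side door top [[0.539, 0.0994], [0.5494, 0.099], [0.5411, -0.0633], [0.5547, -0.0614]]
side tab top L,R [[0.617, -0.0073], [0.6884, 0.0175]]
side tray front corner R [[0.7214, 0.0145, 0.031]]
top tray corners far f
[... 324 characters left out ...]
, 0.071], [0.542, 0.003, 0.117], [0.542, -0.002, 0.116], [0.543, 0.006, 0.076], [0.543, -0.006, 0.074], [0.544, -0.021, 0.072], [0.544, -0.035, 0.115], [0.546, -0.029, 0.122], [0.547, 0.016, 0.115], [0.547, -0.043, 0.116], [0.548, 0.006, 0.121], [0.55, -0.005, 0.115], [0.55, -0.063, 0.1], [0.553, -0.017, 0.117], [0.553, -0.043, 0.116], [0.555, 0.007, 0.117], [0.556, 0.02, 0.111], [0.558, -0.022, 0.109], [0.623, 0.004, 0.109], [0.628, 0.003, 0.087], [0.634, 0.006, 0.097], [0.639, 0.003, 0.11], [0.644, 0.006, 0.11], [0.65, 0.007, 0.076], [0.655, 0.003, 0.079], [0.66, 0.01, 0.108], [0.665, 0.009, 0.096], [0.671, 0.013, 0.105], [0.677, 0.011, 0.079], [0.682, 0.014, 0.086], [0.687, 0.017, 0.109]]
```

Call:
{"method": "carry_out", "body": {"series": [{"translation": [0, 0, -0.045], "delta_rot": [0, 0, 0], "jaw": 0.094}, {"translation": [0, 0, -0.045], "delta_rot": [0, 0, 0], "jaw": 0.094}, {"translation": [0, 0.0475, 0], "delta_rot": [0, 0, 0.074], "jaw": 0.094}, {"translation": [0, 0.0475, 0], "delta_rot": [0, 0, 0.074], "jaw": 0.094}, {"translation": [0, 0.0475, 0], "delta_rot": [0, 0, 0.074], "jaw": 0.094}], "squeeze": 25}}

```text
clock: 0.6
position: [0.3074, 0.5507, 0.2567]
eef_rot: [3.141, 0.0, 1.067]
wrist_force: [0.3, 0.8, -0.2]
gripper_width: 0.0941
```

Call:
{"method": "carry_out", "body": {"series": [{"translation": [0, 0.0475, 0], "delta_rot": [0, 0, 0.074], "jaw": 0.094}, {"translation": [0, 0.0475, 0], "delta_rot": [0, 0, 0.074], "jaw": 0.094}, {"translation": [0, 0.0475, 0], "delta_rot": [0, 0, 0.074], "jaw": 0.094}, {"translation": [0, 0.0475, 0], "delta_rot": [0, 0, 0.074], "jaw": 0.094}, {"translation": [0, 0.0475, 0], "delta_rot": [0, 0, 0.074], "jaw": 0.094}]}}

```text
clock: 1.1
position: [0.4953, 0.407, 0.2564]
eef_rot: [3.141, 0.001, 0.696]
wrist_force: [-0.2, 1.0, 0.0]
gripper_width: 0.0942
```

Call:
{"method": "carry_out", "body": {"series": [{"translation": [0, 0.0475, 0], "delta_rot": [0, 0, 0.074], "jaw": 0.094}, {"translation": [0, 0.0475, 0], "delta_rot": [0, 0, 0.074], "jaw": 0.094}, {"translation": [0, 0.0475, 0], "delta_rot": [0, 0, 0.074], "jaw": 0.094}, {"translation": [0, 0.0475, 0], "delta_rot": [0, 0, 0.074], "jaw": 0.094}, {"translation": [0, 0.0475, 0], "delta_rot": [0, 0, 0.074], "jaw": 0.094}]}}

```text
clock: 1.6
position: [0.6183, 0.2055, 0.2564]
eef_rot: [3.141, 0.001, 0.326]
wrist_force: [0.6, 0.8, -0.0]
gripper_width: 0.0942
```

Call:
{"method": "carry_out", "body": {"series": [{"translation": [0, 0.0475, 0], "delta_rot": [0, 0, 0.074], "jaw": 0.094}, {"translation": [0, 0.0475, 0], "delta_rot": [0, 0, 0.074], "jaw": 0.094}, {"translation": [0, 0.0475, 0], "delta_rot": [0, 0, 0.074], "jaw": 0.094}, {"translation": [0, 0.0475, 0], "delta_rot": [0, 0, 0.074], "jaw": 0.094}, {"translation": [0, 0.0475, 0], "delta_rot": [0, 0, 0.074], "jaw": 0.094}]}}

```text
clock: 2.1
position: [0.6602, -0.0269, 0.2565]
eef_rot: [3.141, 0.001, -0.044]
wrist_force: [0.1, -0.1, 0.4]
gripper_width: 0.0942
```

Call:
{"method": "carry_out", "body": {"series": [{"translation": [0, 0.0475, 0], "delta_rot": [0, 0, 0.074], "jaw": 0.094}, {"translation": [0, 0.0475, 0], "delta_rot": [0, 0, 0.074], "jaw": 0.094}, {"translation": [0, 0.0475, 0], "delta_rot": [0, 0, 0.074], "jaw": 0.094}, {"translation": [0, 0.0475, 0], "delta_rot": [0, 0, 0.074], "jaw": 0.094}, {"translation": [0, 0.0475, 0], "delta_rot": [0, 0, 0.074], "jaw": 0.094}]}}

```text
clock: 2.6
position: [0.6152, -0.2587, 0.2565]
eef_rot: [3.141, 0.001, -0.414]
wrist_force: [0.5, -0.0, -0.1]
gripper_width: 0.0942
```

Call:
{"method": "carry_out", "body": {"series": [{"translation": [0, 0.0475, 0], "delta_rot": [0, 0, 0.074], "jaw": 0.094}, {"translation": [0, 0.0475, 0], "delta_rot": [0, 0, 0.074], "jaw": 0.094}, {"translation": [0, 0.0475, 0], "delta_rot": [0, 0, 0.074], "jaw": 0.094}, {"translation": [0, 0.03, 0], "delta_rot": [0, 0, 0.1], "jaw": 0.094}, {"translation": [0, 0, 0], "delta_rot": [0, 0, 0.1], "jaw": 0.094}]}}

```text
clock: 3.1
position: [0.5278, -0.4115, 0.257]
eef_rot: [3.14, -0.0, -0.844]
wrist_force: [-0.5, -0.4, 0.2]
gripper_width: 0.0939
```

Call:
{"method": "carry_out", "body": {"series": [{"translation": [0, 0, 0], "delta_rot": [0, 0, 0.14], "jaw": 0.094}, {"translation": [0, 0, 0], "delta_rot": [0, 0, 0.14], "jaw": 0.094}, {"translation": [0, 0, 0], "delta_rot": [0, 0, 0.14], "jaw": 0.094}, {"translation": [0, 0, 0], "delta_rot": [0, 0, 0], "jaw": 0.094}, {"translation": [0, 0, 0], "delta_rot": [0, 0, 0], "jaw": 0.094}]}}

```text
clock: 3.6
position: [0.5318, -0.4069, 0.2566]
eef_rot: [3.141, 0.0, -1.248]
wrist_force: [-0.3, 0.6, -0.1]
gripper_width: 0.0942
```

```bash
cat > g.py <<'E'
import sys
from h import *
from scipy.spatial.transform import Rotation as R
# g.py x y z yaw: remaining shift in current tool axes and turn about tool z (tool down)
def go(x,y,z,yaw):
    s=observe(); p=np.array(s['position']); M=R.from_euler('xyz',s['eef_rot'])
    print('t',round(s['clock'],2),'pos',p.round(4),'rot',np.round(s['eef_rot'],3),'F',np.round(s['wrist_force'],1),'w',round(s['gripper_width'],4))
    D=R.from_euler('xyz',[np.pi,0,yaw])
    print('shift',M.inv().apply(np.array([x,y,z])-p).round(4),'turn',(M.inv()*D).as_rotvec().round(4))
    print('shift after turn',D.inv().apply(np.array([x,y,z])-p).round(4))
if __name__=='__main__': go(*map(float,sys.argv[1:]))
E
python3 g.py .512 -.4395 .026 -1.3
```

```text
t 3.6 pos [ 0.5318 -0.4069  0.2566] rot [ 3.141  0.    -1.248] F [-0.3  0.6 -0.1] w 0.0942
shift [0.0247 0.029  0.2306] turn [0.0005 0.0002 0.0515]
shift after turn [0.0261 0.0278 0.2306]
```

Call:
{"method": "carry_out", "body": {"series": [{"translation": [0.0125, 0.0145, 0.02], "delta_rot": [0, 0, 0], "jaw": 0.094}, {"translation": [0.0122, 0.0145, 0.03], "delta_rot": [0, 0, 0], "jaw": 0.094}, {"translation": [0, 0, 0.045], "delta_rot": [0, 0, 0.05], "jaw": 0.094}, {"translation": [0, 0, 0.04], "delta_rot": [0, 0, 0], "jaw": 0.094}, {"translation": [0, 0, 0], "delta_rot": [0, 0, 0], "jaw": 0.094}]}}

```text
clock: 4.1
position: [0.5102, -0.4375, 0.1171]
eef_rot: [3.137, 0.006, -1.3]
wrist_force: [0.1, 0.4, -0.1]
gripper_width: 0.094
```

```bash
python3 g.py .512 -.4395 .026 -1.3; python3 - <<'E'
from h import *
c=shot('side'); cv2.imwrite('pics/j1.png',cv2.resize(c['img'][180:400,210:430],None,fx=2.7,fy=2.7))
E
```

```text
t 4.1 pos [ 0.5102 -0.4375  0.1171] rot [ 3.137  0.006 -1.3  ] F [ 0.1  0.4 -0.1] w 0.094
shift [ 0.003  -0.0016  0.0911] turn [0.0042 0.0059 0.0004]
shift after turn [ 0.0025 -0.0012  0.0911]
```

View pics/j1.png

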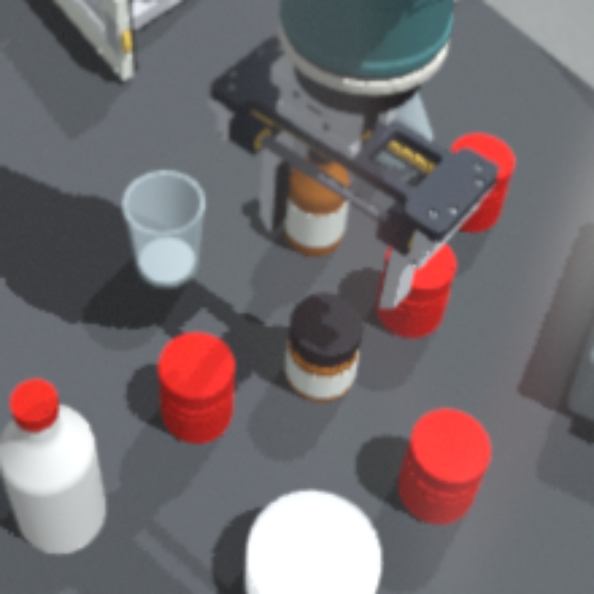

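The fingers hang open above the jar at about (325,345) in the crop. The red jars and the bottle are clear of the descent line. Going down to grip.

Call:
{"method": "carry_out", "body": {"series": [{"translation": [0.0025, -0.0012, 0.03], "delta_rot": [0.004, 0.006, 0], "jaw": 0.094}, {"translation": [0, 0, 0.03], "delta_rot": [0, 0, 0], "jaw": 0.094}, {"translation": [0, 0, 0.03], "delta_rot": [0, 0, 0], "jaw": 0.094}, {"translation": [0, 0, 0], "delta_rot": [0, 0, 0], "jaw": 0.094}, {"translation": [0, 0, 0], "delta_rot": [0, 0, 0], "jaw": 0.064}]}}

```text
clock: 4.65
position: [0.515, -0.4429, 0.0345]
eef_rot: [-3.136, -0.008, -1.302]
wrist_force: [0.4, -0.3, 1.0]
gripper_width: 0.0885
```

Call:
{"method": "carry_out", "body": {"series": [{"translation": [0, 0, 0], "delta_rot": [0, 0, 0], "jaw": 0.06}, {"translation": [0, 0, 0], "delta_rot": [0, 0, 0], "jaw": 0.055}, {"translation": [0, 0, 0], "delta_rot": [0, 0, 0], "jaw": 0.05}, {"translation": [0, 0, 0], "delta_rot": [0, 0, 0], "jaw": 0.045}, {"translation": [0, 0, 0], "delta_rot": [0, 0, 0], "jaw": 0.045}], "squeeze": 20}}

```text
clock: 5.15
position: [0.5144, -0.442, 0.0324]
eef_rot: [-3.137, -0.006, -1.303]
wrist_force: [-0.4, 2.3, 6.1]
gripper_width: 0.0554
```

```bash
python3 g.py .512 -.4395 .026 -1.3
```

```text
t 5.15 pos [ 0.5144 -0.442   0.0324] rot [-3.137 -0.006 -1.303] F [-0.4  2.3  6.1] w 0.0554
shift [-0.0031  0.0017  0.0063] turn [-0.0044 -0.0062 -0.0028]
shift after turn [-0.0031  0.0016  0.0064]
```

Call:
{"method": "carry_out", "body": {"series": [{"translation": [0, 0, -0.01], "delta_rot": [0, 0, 0], "jaw": 0.045}, {"translation": [0, 0, -0.04], "delta_rot": [-0.0045, -0.006, 0], "jaw": 0.045}, {"translation": [0, 0, -0.045], "delta_rot": [0, 0, 0], "jaw": 0.045}, {"translation": [0, 0, -0.045], "delta_rot": [0, 0, 0], "jaw": 0.045}, {"translation": [0, 0, -0.045], "delta_rot": [0, 0, 0], "jaw": 0.045}]}}

```text
clock: 5.65
position: [0.5134, -0.4417, 0.2193]
eef_rot: [3.141, -0.0, -1.304]
wrist_force: [0.4, -0.3, -1.2]
gripper_width: 0.0551
```

Call:
{"method": "carry_out", "body": {"series": [{"translation": [-0.02, -0.012, 0], "delta_rot": [0, 0, 0], "jaw": 0.045}, {"translation": [-0.0365, -0.0215, 0], "delta_rot": [0, 0, 0], "jaw": 0.045}, {"translation": [-0.0365, -0.0215, 0], "delta_rot": [0, 0, 0], "jaw": 0.045}, {"translation": [-0.0365, -0.0215, 0], "delta_rot": [0, 0, 0], "jaw": 0.045}, {"translation": [-0.0365, -0.0215, 0], "delta_rot": [0, 0, 0], "jaw": 0.045}]}}

```text
clock: 6.15
position: [0.5645, -0.2542, 0.2174]
eef_rot: [3.141, -0.0, -1.303]
wrist_force: [0.4, -0.1, -1.2]
gripper_width: 0.055
```

Call:
{"method": "carry_out", "body": {"series": [{"translation": [-0.0365, -0.0215, 0], "delta_rot": [0, 0, 0], "jaw": 0.045}, {"translation": [-0.0365, -0.0215, 0], "delta_rot": [0, 0, 0], "jaw": 0.045}, {"translation": [-0.0365, -0.0215, 0], "delta_rot": [0, 0, 0], "jaw": 0.045}, {"translation": [-0.0365, -0.0215, 0], "delta_rot": [0, 0, 0], "jaw": 0.045}, {"translation": [-0.0365, -0.0215, 0], "delta_rot": [0, 0, 0], "jaw": 0.045}]}}

```text
clock: 6.65
position: [0.62, -0.0497, 0.2175]
eef_rot: [3.142, -0.0, -1.303]
wrist_force: [0.9, -0.8, -1.1]
gripper_width: 0.0548
```

Call:
{"method": "carry_out", "body": {"series": [{"translation": [-0.0365, -0.0215, 0], "delta_rot": [0, 0, 0], "jaw": 0.045}, {"translation": [-0.0365, -0.0215, 0], "delta_rot": [0, 0, 0], "jaw": 0.045}, {"translation": [-0.0165, -0.0095, 0], "delta_rot": [0, 0, 0], "jaw": 0.045}, {"translation": [0, 0, 0], "delta_rot": [0, 0, -0.1], "jaw": 0.045}, {"translation": [0, 0, 0], "delta_rot": [0, 0, -0.14], "jaw": 0.045}]}}

```text
clock: 7.15
position: [0.6467, 0.0491, 0.2169]
eef_rot: [3.14, -0.001, -1.058]
wrist_force: [-0.0, -0.8, -1.4]
gripper_width: 0.0549
```

Call:
{"method": "carry_out", "body": {"series": [{"translation": [0, 0, 0], "delta_rot": [0, 0, -0.14], "jaw": 0.045}, {"translation": [0, 0, 0], "delta_rot": [0, 0, -0.14], "jaw": 0.045}, {"translation": [0, 0, 0], "delta_rot": [0, 0, -0.14], "jaw": 0.045}, {"translation": [0, 0, 0], "delta_rot": [0, 0, -0.14], "jaw": 0.045}, {"translation": [0, 0, 0], "delta_rot": [0, 0, -0.14], "jaw": 0.045}]}}

```text
clock: 7.65
position: [0.6467, 0.0481, 0.2172]
eef_rot: [3.141, 0.0, -0.358]
wrist_force: [-0.5, -0.7, -1.8]
gripper_width: 0.055
```

Call:
{"method": "carry_out", "body": {"series": [{"translation": [0, 0, 0], "delta_rot": [0, 0, -0.14], "jaw": 0.045}, {"translation": [0, 0, 0], "delta_rot": [0, 0, -0.14], "jaw": 0.045}, {"translation": [0, 0, 0], "delta_rot": [0, 0, -0.14], "jaw": 0.045}, {"translation": [0, 0, 0], "delta_rot": [0, 0, -0.14], "jaw": 0.045}, {"translation": [0, 0, 0], "delta_rot": [0, 0, 0], "jaw": 0.045}]}}

```text
clock: 8.15
position: [0.6468, 0.0481, 0.2172]
eef_rot: [3.141, 0.0, 0.199]
wrist_force: [-0.1, -0.6, -1.2]
gripper_width: 0.055
```

Call:
{"method": "carry_out", "body": {"series": [{"translation": [0, 0, 0], "delta_rot": [0, 0, 0], "jaw": 0.045}, {"translation": [0, 0, 0], "delta_rot": [0, 0, 0], "jaw": 0.045}, {"translation": [0, 0, 0], "delta_rot": [0, 0, 0], "jaw": 0.045}, {"translation": [0, 0, 0], "delta_rot": [0, 0, 0], "jaw": 0.045}, {"translation": [0, 0, 0], "delta_rot": [0, 0, 0], "jaw": 0.045}]}}

```text
clock: 8.65
position: [0.6468, 0.0489, 0.2167]
eef_rot: [3.141, 0.001, 0.196]
wrist_force: [-0.2, -0.3, -1.6]
gripper_width: 0.055
```

```bash
python3 g.py .6455 .0493 .0514 .213; python3 - <<'E'
from h import *
c=shot('side'); cv2.imwrite('pics/j2.png',cv2.resize(c['img'][30:230,160:360],None,fx=3,fy=3))
E
```

```text
t 8.65 pos [0.6468 0.0489 0.2167] rot [3.141e+00 1.000e-03 1.960e-01] F [-0.2 -0.3 -1.6] w 0.055
shift [-0.0011 -0.0006  0.1653] turn [ 0.0002  0.0006 -0.0166]
shift after turn [-0.0012 -0.0006  0.1653]
```

View pics/j2.png

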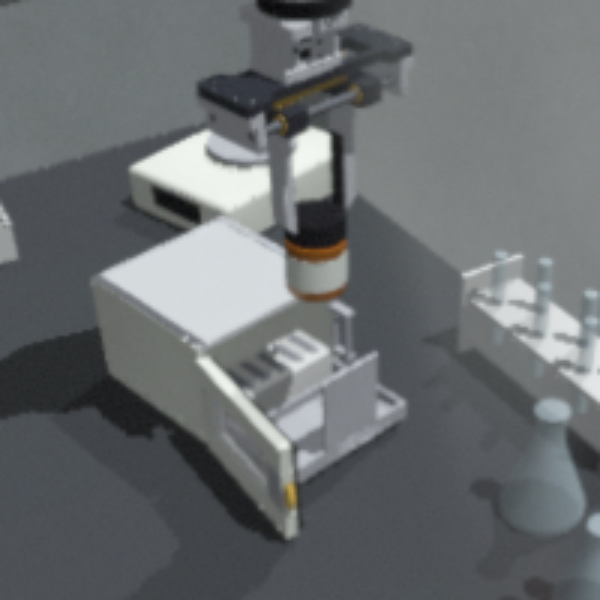

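The jar is held upright at (317,250) above the tray. The bottle-side door and the push plate are unchanged. Lowering it.

Call:
{"method": "carry_out", "body": {"series": [{"translation": [-0.001, 0, 0.03], "delta_rot": [0, 0, -0.016], "jaw": 0.045}, {"translation": [0, 0, 0.035], "delta_rot": [0, 0, 0], "jaw": 0.045}, {"translation": [0, 0, 0.035], "delta_rot": [0, 0, 0], "jaw": 0.045}, {"translation": [0, 0, 0.03], "delta_rot": [0, 0, 0], "jaw": 0.045}, {"translation": [0, 0, 0.015], "delta_rot": [0, 0, 0], "jaw": 0.045}]}}

```text
clock: 9.2
position: [0.6446, 0.0486, 0.0692]
eef_rot: [3.142, 0.003, 0.213]
wrist_force: [0.3, 0.1, -1.6]
gripper_width: 0.0552
```

Call:
{"method": "carry_out", "body": {"series": [{"translation": [0, 0, 0.008], "delta_rot": [0, 0, 0], "jaw": 0.045}, {"translation": [0, 0, 0.004], "delta_rot": [0, 0, 0], "jaw": 0.045}, {"translation": [0, 0, 0], "delta_rot": [0, 0, 0], "jaw": 0.045}, {"translation": [0, 0, 0], "delta_rot": [0, 0, 0], "jaw": 0.045}, {"translation": [0, 0, 0], "delta_rot": [0, 0, 0], "jaw": 0.045}]}}

```text
clock: 9.7
position: [0.6463, 0.0487, 0.0607]
eef_rot: [3.141, -0.001, 0.213]
wrist_force: [0.0, -0.1, -1.9]
gripper_width: 0.055
```

```bash
python3 g.py .6455 .0493 .0514 .213
```

```text
t 9.7 pos [0.6463 0.0487 0.0607] rot [ 3.141e+00 -1.000e-03  2.130e-01] F [ 0.  -0.1 -1.9] w 0.055
shift [-0.0007 -0.0007  0.0093] turn [ 0.0001 -0.0009  0.    ]
shift after turn [-0.0007 -0.0007  0.0093]
```

Call:
{"method": "carry_out", "body": {"series": [{"translation": [0, 0, 0.003], "delta_rot": [0, 0, 0], "jaw": 0.045}, {"translation": [0, 0, 0.002], "delta_rot": [0, 0, 0], "jaw": 0.045}, {"translation": [0, 0, 0.001], "delta_rot": [0, 0, 0], "jaw": 0.045}, {"translation": [0, 0, 0], "delta_rot": [0, 0, 0], "jaw": 0.045}, {"translation": [0, 0, 0], "delta_rot": [0, 0, 0], "jaw": 0.045}]}}

```text
clock: 10.2
position: [0.6458, 0.0487, 0.0538]
eef_rot: [3.141, 0.001, 0.213]
wrist_force: [0.5, -0.6, -1.5]
gripper_width: 0.055
```

Call:
{"method": "carry_out", "body": {"series": [{"translation": [0, 0, 0.001], "delta_rot": [0, 0, 0], "jaw": 0.045}, {"translation": [0, 0, 0.001], "delta_rot": [0, 0, 0], "jaw": 0.045}, {"translation": [0, 0, 0], "delta_rot": [0, 0, 0], "jaw": 0.045}, {"translation": [0, 0, 0], "delta_rot": [0, 0, 0], "jaw": 0.045}, {"translation": [0, 0, 0], "delta_rot": [0, 0, 0], "jaw": 0.045}]}}

```text
clock: 10.7
position: [0.6457, 0.0487, 0.0517]
eef_rot: [3.141, 0.001, 0.213]
wrist_force: [0.3, -0.3, -1.6]
gripper_width: 0.0552
```

Call:
{"method": "carry_out", "body": {"series": [{"translation": [0, 0, 0.001], "delta_rot": [0, 0, 0], "jaw": 0.045}, {"translation": [0, 0, 0], "delta_rot": [0, 0, 0], "jaw": 0.045}, {"translation": [0, 0, 0], "delta_rot": [0, 0, 0], "jaw": 0.045}, {"translation": [0, 0, 0], "delta_rot": [0, 0, 0], "jaw": 0.045}, {"translation": [0, 0, 0], "delta_rot": [0, 0, 0], "jaw": 0.045}]}}

```text
clock: 11.2
position: [0.6459, 0.0485, 0.0514]
eef_rot: [3.141, 0.0, 0.213]
wrist_force: [-3.8, -0.7, 8.5]
gripper_width: 0.0551
```

Call:
{"method": "carry_out", "body": {"series": [{"translation": [0, 0, 0.001], "delta_rot": [0, 0, 0], "jaw": 0.045}, {"translation": [0, 0, 0], "delta_rot": [0, 0, 0], "jaw": 0.045}, {"translation": [0, 0, 0], "delta_rot": [0, 0, 0], "jaw": 0.045}, {"translation": [0, 0, 0], "delta_rot": [0, 0, 0], "jaw": 0.045}, {"translation": [0, 0, 0], "delta_rot": [0, 0, 0], "jaw": 0.045}]}}

```text
clock: 11.7
position: [0.646, 0.0483, 0.0512]
eef_rot: [3.142, -0.0, 0.213]
wrist_force: [-7.9, -1.5, 19.3]
gripper_width: 0.0552
```

It is in contact at the expected height. I'll take the load off and release.

Call:
{"method": "carry_out", "body": {"series": [{"translation": [0, 0, -0.0018], "delta_rot": [0, 0, 0], "jaw": 0.045}, {"translation": [0, 0, 0], "delta_rot": [0, 0, 0], "jaw": 0.045}, {"translation": [0, 0, 0], "delta_rot": [0, 0, 0], "jaw": 0.058}, {"translation": [0, 0, 0], "delta_rot": [0, 0, 0], "jaw": 0.065}, {"translation": [0, 0, 0], "delta_rot": [0, 0, 0], "jaw": 0.075}]}}

```text
clock: 12.2
position: [0.6458, 0.0487, 0.0515]
eef_rot: [3.141, 0.001, 0.213]
wrist_force: [-0.1, -0.6, -0.2]
gripper_width: 0.0702
```

Call:
{"method": "carry_out", "body": {"series": [{"translation": [0, 0, 0], "delta_rot": [0, 0, 0], "jaw": 0.085}, {"translation": [0, 0, 0], "delta_rot": [0, 0, 0], "jaw": 0.09}, {"translation": [0, 0, -0.01], "delta_rot": [0, 0, 0], "jaw": 0.09}, {"translation": [0, 0, -0.03], "delta_rot": [0, 0, 0], "jaw": 0.09}, {"translation": [0, 0, -0.04], "delta_rot": [0, 0, 0], "jaw": 0.09}]}}

```text
clock: 12.7
position: [0.6449, 0.0485, 0.1319]
eef_rot: [3.141, 0.003, 0.213]
wrist_force: [1.2, 0.3, 0.9]
gripper_width: 0.0898
```

Call:
{"method": "carry_out", "body": {"series": [{"translation": [0, 0, -0.04], "delta_rot": [0, 0, 0], "jaw": 0.09}, {"translation": [0, 0, -0.04], "delta_rot": [0, 0, 0], "jaw": 0.05}, {"translation": [0, 0, -0.02], "delta_rot": [0, 0, 0], "jaw": 0.0}, {"translation": [0, 0, 0], "delta_rot": [0, 0, 0], "jaw": 0.0}, {"translation": [0, 0, 0], "delta_rot": [0, 0, 0], "jaw": 0.0}]}}

```text
clock: 13.2
position: [0.6458, 0.0487, 0.2319]
eef_rot: [-3.142, -0.0, 0.213]
wrist_force: [-0.4, 0.5, 0.1]
gripper_width: 0.0613
```

```bash
python3 - <<'E'
from h import *
c=shot('side'); cv2.imwrite('pics/j3.png',cv2.resize(c['img'][90:230,180:320],None,fx=4,fy=4))
z=cloud(c).reshape(-1,3); 
cc=np.array([.6105,.211]); ex=np.array([-.2115,.977]); ey=np.array([-.977,-.2115])
m=(z[:,0]>.6)&(z[:,0]<.69)&(z[:,1]>.015)&(z[:,1]<.1)&(z[:,2]>.085)&(z[:,2]<.102)
Q=z[m]; ce,r=cv2.minEnclosingCircle(np.float32(Q[:,:2])); print(len(Q),ce,r,np.median(Q[:,2]),(np.array(ce)-cc)@np.c_[ex,ey])
E
python3 g.py .6455 .0493 .0514 .213
```

```text
179 (0.6528840661048889, 0.03872130066156387) 0.04089724272489548 0.09339625594358314 [-0.17728052 -0.00497229]
t 13.25 pos [0.6455 0.0487 0.2311] rot [-3.142e+00  1.000e-03  2.130e-01] F [-0.1 -0.  -0.7] w 0.0573
shift [ 0.0004 -0.0006  0.1797] turn [-0.      0.0012  0.    ]
shift after turn [ 1.000e-04 -6.000e-04  1.797e-01]
```

View pics/j3.png

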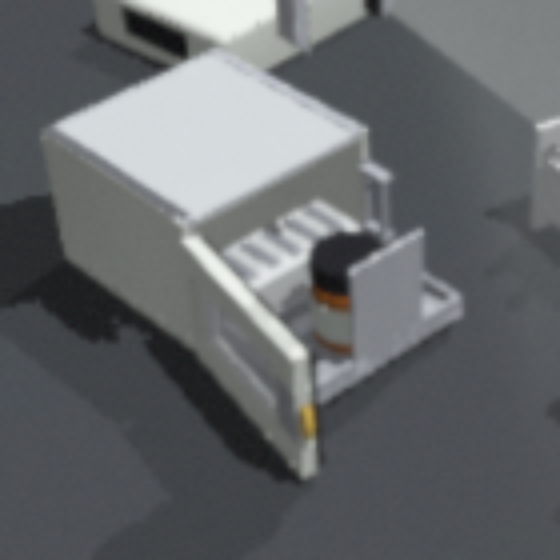

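The jar stands upright in the tray's front compartment at (345,290), behind the push plate, and has been released. Next I'll move in front of the plate and push.

Call:
{"method": "carry_out", "body": {"series": [{"translation": [0, 0.04, 0], "delta_rot": [0, 0, 0], "jaw": 0.0}, {"translation": [0, 0.03, 0], "delta_rot": [0, 0, 0], "jaw": 0.0}, {"translation": [0, 0, 0.03], "delta_rot": [0, 0, 0], "jaw": 0.0}, {"translation": [0, 0, 0.045], "delta_rot": [0, 0, 0], "jaw": 0.0}, {"translation": [0, 0, 0.045], "delta_rot": [0, 0, 0], "jaw": 0.0}]}}

```text
clock: 13.75
position: [0.66, -0.0199, 0.1094]
eef_rot: [3.142, 0.001, 0.213]
wrist_force: [1.9, 1.3, -0.6]
gripper_width: 0.0178
```

Call:
{"method": "carry_out", "body": {"series": [{"translation": [0, 0, 0.034], "delta_rot": [0, 0, 0], "jaw": 0.0}, {"translation": [0, 0, 0], "delta_rot": [0, 0, 0], "jaw": 0.0}, {"translation": [0, 0, 0], "delta_rot": [0, 0, 0], "jaw": 0.0}, {"translation": [0, -0.004, 0], "delta_rot": [0, 0, 0], "jaw": 0.0}, {"translation": [0, -0.006, 0], "delta_rot": [0, 0, 0], "jaw": 0.0}]}}

```text
clock: 14.25
position: [0.6595, -0.0099, 0.0795]
eef_rot: [3.141, -0.002, 0.213]
wrist_force: [0.2, 0.7, -0.0]
gripper_width: 0.0003
```

Call:
{"method": "carry_out", "body": {"series": [{"translation": [0, -0.004, 0], "delta_rot": [0, 0, 0], "jaw": 0.0}, {"translation": [0, -0.002, 0], "delta_rot": [0, 0, 0], "jaw": 0.0}, {"translation": [0, -0.002, 0], "delta_rot": [0, 0, 0], "jaw": 0.0}, {"translation": [0, -0.002, 0], "delta_rot": [0, 0, 0], "jaw": 0.0}, {"translation": [0, -0.002, 0], "delta_rot": [0, 0, 0], "jaw": 0.0}]}}

```text
clock: 14.75
position: [0.6559, 0.0018, 0.0776]
eef_rot: [3.141, 0.001, 0.213]
wrist_force: [-0.1, -0.3, -0.1]
gripper_width: 0.0008
```

```bash
cat > cab.py <<'E'
from h import *
cc=np.array([.6105,.211]); ex=np.array([-.2115,.977]); ey=np.array([-.977,-.2115])
s=observe(); p=np.array(s['position']); print('t',s['clock'],'cab',((p[:2]-cc)@np.c_[ex,ey]).round(4),'z',p[2].round(4),'Fcab',(np.array(s['wrist_force'])[:2]@np.c_[ex,ey]).round(1), np.round(s['eef_rot'],3))
E
python3 cab.py
```

```text
t 14.75 cab [-2.14e-01 -1.00e-04] z 0.0776 Fcab [-0.2  0.2] [3.141e+00 1.000e-03 2.130e-01]
```

Call:
{"method": "carry_out", "body": {"series": [{"translation": [0, -0.003, 0], "delta_rot": [0, 0, 0], "jaw": 0.0}, {"translation": [0, -0.005, 0], "delta_rot": [0, 0, 0], "jaw": 0.0}, {"translation": [0, -0.007, 0], "delta_rot": [0, 0, 0], "jaw": 0.0}, {"translation": [0, -0.008, 0], "delta_rot": [0, 0, 0], "jaw": 0.0}, {"translation": [0, -0.008, 0], "delta_rot": [0, 0, 0], "jaw": 0.0}]}}

```text
clock: 15.25
position: [0.6492, 0.033, 0.0775]
eef_rot: [-3.142, 0.001, 0.213]
wrist_force: [0.6, 0.7, 0.7]
gripper_width: 0.0007
```

Call:
{"method": "carry_out", "body": {"series": [{"translation": [0, -0.008, 0], "delta_rot": [0, 0, 0], "jaw": 0.0}, {"translation": [0, -0.008, 0], "delta_rot": [0, 0, 0], "jaw": 0.0}, {"translation": [0, -0.008, 0], "delta_rot": [0, 0, 0], "jaw": 0.0}, {"translation": [0, -0.008, 0], "delta_rot": [0, 0, 0], "jaw": 0.0}, {"translation": [0, -0.008, 0], "delta_rot": [0, 0, 0], "jaw": 0.0}]}}

```text
clock: 15.75
position: [0.6407, 0.0718, 0.0775]
eef_rot: [3.141, 0.001, 0.213]
wrist_force: [0.6, 0.3, -0.6]
gripper_width: 0.0006
```

Call:
{"method": "carry_out", "body": {"series": [{"translation": [0, -0.008, 0], "delta_rot": [0, 0, 0], "jaw": 0.0}, {"translation": [0, -0.008, 0], "delta_rot": [0, 0, 0], "jaw": 0.0}, {"translation": [0, -0.006, 0], "delta_rot": [0, 0, 0], "jaw": 0.0}, {"translation": [0, -0.004, 0], "delta_rot": [0, 0, 0], "jaw": 0.0}, {"translation": [0, -0.002, 0], "delta_rot": [0, 0, 0], "jaw": 0.0}]}}

```text
clock: 16.25
position: [0.6349, 0.0989, 0.0775]
eef_rot: [3.142, 0.001, 0.213]
wrist_force: [0.7, -0.6, 0.9]
gripper_width: 0.0003
```

```bash
python3 cab.py
```

```text
t 16.25 cab [-1.147e-01 -1.000e-04] z 0.0775 Fcab [-0.7 -0.6] [3.142e+00 1.000e-03 2.130e-01]
```

Call:
{"method": "carry_out", "body": {"series": [{"translation": [0, -0.003, 0], "delta_rot": [0, 0, 0], "jaw": 0.0}, {"translation": [0, -0.002, 0], "delta_rot": [0, 0, 0], "jaw": 0.0}, {"translation": [0, -0.002, 0], "delta_rot": [0, 0, 0], "jaw": 0.0}, {"translation": [0, -0.001, 0], "delta_rot": [0, 0, 0], "jaw": 0.0}, {"translation": [0, 0, 0], "delta_rot": [0, 0, 0], "jaw": 0.0}]}}

```text
clock: 16.75
position: [0.6333, 0.1064, 0.0775]
eef_rot: [3.142, 0.001, 0.213]
wrist_force: [0.7, -0.4, -0.5]
gripper_width: 0.0006
```

Call:
{"method": "carry_out", "body": {"series": [{"translation": [0, -0.001, 0], "delta_rot": [0, 0, 0], "jaw": 0.0}, {"translation": [0, -0.001, 0], "delta_rot": [0, 0, 0], "jaw": 0.0}, {"translation": [0, 0, 0], "delta_rot": [0, 0, 0], "jaw": 0.0}, {"translation": [0, 0, 0], "delta_rot": [0, 0, 0], "jaw": 0.0}, {"translation": [0, 0, 0], "delta_rot": [0, 0, 0], "jaw": 0.0}]}}

```text
clock: 17.25
position: [0.6329, 0.1082, 0.0776]
eef_rot: [3.141, 0.0, 0.213]
wrist_force: [-0.8, 1.0, -0.3]
gripper_width: 0.0008
```

```bash
python3 cab.py;  python3 - <<'E'
from h import *
c=shot('side'); cv2.imwrite('pics/j4.png',cv2.resize(c['img'][90:230,180:320],None,fx=4,fy=4))
E
```

```text
t 17.25 cab [-0.1052 -0.0002] z 0.0776 Fcab [1.2 0.6] [3.141 0.    0.213]
```

View pics/j4.png

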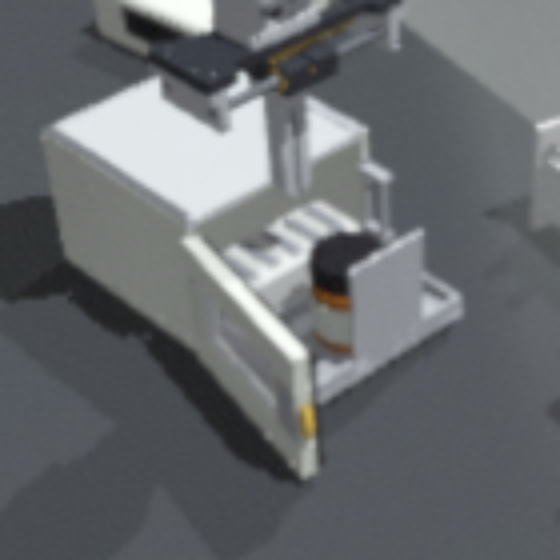

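```bash
python3 - <<'E'
from h import *
c=load('side'); s=observe(); p=np.array(s['position'])
for dz in(0,.019,.04,.06): print(dz,(proj(c,[p+[0,0,dz]])[0]-[180,90])*4)
print(observe()['q'])
P=cloud(c); 
for px in [(253,136),(254,132),(253,125),(262,142),(275,165),(280,160)]: print(px,P[px[1],px[0]].round(3))
E
```

```text
0 [295.0658951  231.39438186]
0.019 [293.46331662 210.59201794]
0.04 [291.65520447 187.07808184]
0.06 [289.89633    164.15958956]
[-0.54721434  0.57818898  0.46018019  1.65777959 -0.29713409  0.9761747
  0.22920469]
(253, 136) [0.629 0.098 0.128]
(254, 132) [0.634 0.101 0.138]
(253, 125) [0.63  0.096 0.166]
(262, 142) [0.682 0.147 0.058]
(275, 165) [0.647 0.008 0.072]
(280, 160) [0.666 0.011 0.08 ]
```

The picture shows the tray has not moved. The fingertips at (295,195) passed over the plate, because they really sit about 34 mm higher than the reported TCP (tip about z 0.115). Nothing was touched and the jar is still upright. I'll go back in front of the plate and push lower.

Call:
{"method": "carry_out", "body": {"series": [{"translation": [0, 0, -0.02], "delta_rot": [0, 0, 0], "jaw": 0.0}, {"translation": [0, 0.04, 0], "delta_rot": [0, 0, 0], "jaw": 0.0}, {"translation": [0, 0.04, 0], "delta_rot": [0, 0, 0], "jaw": 0.0}, {"translation": [0, 0.04, 0], "delta_rot": [0, 0, 0], "jaw": 0.0}, {"translation": [0, 0.015, 0], "delta_rot": [0, 0, 0], "jaw": 0.0}]}}

```text
clock: 17.8
position: [0.6617, -0.0286, 0.0978]
eef_rot: [3.14, 0.0, 0.209]
wrist_force: [-0.1, -0.2, -0.4]
gripper_width: 0.0006
```

Call:
{"method": "carry_out", "body": {"series": [{"translation": [0, 0, 0], "delta_rot": [0, 0, 0], "jaw": 0.0}, {"translation": [0, 0, 0.02], "delta_rot": [0, 0, 0], "jaw": 0.0}, {"translation": [0, 0, 0.025], "delta_rot": [0, 0, 0], "jaw": 0.0}, {"translation": [0, 0, 0.013], "delta_rot": [0, 0, 0], "jaw": 0.0}, {"translation": [0, 0, 0], "delta_rot": [0, 0, 0], "jaw": 0.0}]}}

```text
clock: 18.3
position: [0.6603, -0.0224, 0.0379]
eef_rot: [-3.141, 0.003, 0.214]
wrist_force: [-0.1, 0.5, 0.6]
gripper_width: 0.0007
```

```bash
python3 cab.py;  python3 - <<'E'
from h import *
c=shot('side'); cv2.imwrite('pics/j5.png',cv2.resize(c['img'][90:230,180:320],None,fx=4,fy=4))
E
```

```text
t 18.3 cab [-0.2386  0.0007] z 0.0379 Fcab [ 0.5 -0. ] [-3.141e+00  3.000e-03  2.140e-01]
```

View pics/j5.png

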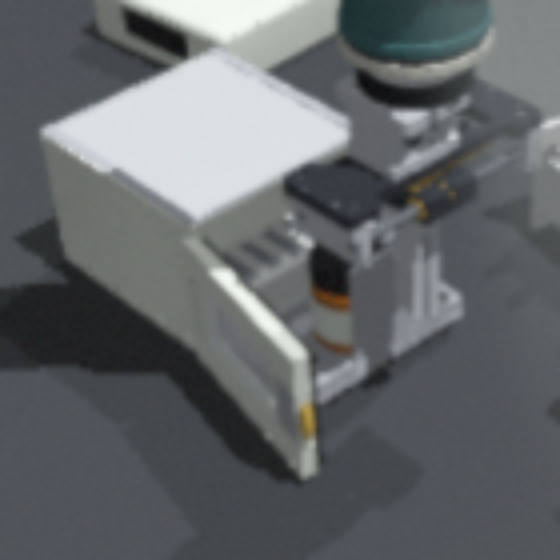

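The fingers now hang in front of the push plate at about (425,300), below its top edge. The jar and tray are unchanged. Pushing slowly.

Call:
{"method": "carry_out", "body": {"series": [{"translation": [0, -0.006, -0.005], "delta_rot": [0, 0, 0], "jaw": 0.0}, {"translation": [0, -0.006, -0.003], "delta_rot": [0, 0, 0], "jaw": 0.0}, {"translation": [0, -0.003, 0], "delta_rot": [0, 0, 0], "jaw": 0.0}, {"translation": [0, -0.003, 0], "delta_rot": [0, 0, 0], "jaw": 0.0}, {"translation": [0, -0.003, 0], "delta_rot": [0, 0, 0], "jaw": 0.0}]}}

```text
clock: 18.85
position: [0.657, -0.0028, 0.0477]
eef_rot: [3.142, 0.0, 0.213]
wrist_force: [-0.3, -0.0, -0.2]
gripper_width: 0.0005
```

Call:
{"method": "carry_out", "body": {"series": [{"translation": [0, -0.003, 0], "delta_rot": [0, 0, 0], "jaw": 0.0}, {"translation": [0, -0.003, 0], "delta_rot": [0, 0, 0], "jaw": 0.0}, {"translation": [0, -0.003, 0], "delta_rot": [0, 0, 0], "jaw": 0.0}, {"translation": [0, -0.003, 0], "delta_rot": [0, 0, 0], "jaw": 0.0}, {"translation": [0, -0.003, 0], "delta_rot": [0, 0, 0], "jaw": 0.0}]}}

```text
clock: 19.35
position: [0.6537, 0.0116, 0.0475]
eef_rot: [3.141, 0.001, 0.213]
wrist_force: [-0.4, -1.5, 1.6]
gripper_width: 0.0003
```

```bash
python3 cab.py
```

```text
t 19.35 cab [-0.2039 -0.    ] z 0.0475 Fcab [-1.3  0.7] [3.141e+00 1.000e-03 2.130e-01]
```

Call:
{"method": "carry_out", "body": {"series": [{"translation": [0, -0.005, 0], "delta_rot": [0, 0, 0], "jaw": 0.0}, {"translation": [0, -0.007, 0], "delta_rot": [0, 0, 0], "jaw": 0.0}, {"translation": [0, -0.008, 0], "delta_rot": [0, 0, 0], "jaw": 0.0}, {"translation": [0, -0.008, 0], "delta_rot": [0, 0, 0], "jaw": 0.0}, {"translation": [0, -0.008, 0], "delta_rot": [0, 0, 0], "jaw": 0.0}]}}

```text
clock: 19.85
position: [0.6459, 0.0476, 0.0475]
eef_rot: [-3.142, 0.001, 0.213]
wrist_force: [-0.6, -2.0, 0.7]
gripper_width: 0.0007
```

Call:
{"method": "carry_out", "body": {"series": [{"translation": [0, -0.008, 0], "delta_rot": [0, 0, 0], "jaw": 0.0}, {"translation": [0, -0.008, 0], "delta_rot": [0, 0, 0], "jaw": 0.0}, {"translation": [0, -0.008, 0], "delta_rot": [0, 0, 0], "jaw": 0.0}, {"translation": [0, -0.008, 0], "delta_rot": [0, 0, 0], "jaw": 0.0}, {"translation": [0, -0.006, 0], "delta_rot": [0, 0, 0], "jaw": 0.0}]}}

```text
clock: 20.35
position: [0.638, 0.0848, 0.0475]
eef_rot: [-3.141, 0.001, 0.213]
wrist_force: [-0.2, -2.0, -0.7]
gripper_width: 0.0003
```

Call:
{"method": "carry_out", "body": {"series": [{"translation": [0, -0.005, 0], "delta_rot": [0, 0, 0], "jaw": 0.0}, {"translation": [0, -0.004, 0], "delta_rot": [0, 0, 0], "jaw": 0.0}, {"translation": [0, -0.003, 0], "delta_rot": [0, 0, 0], "jaw": 0.0}, {"translation": [0, -0.002, 0], "delta_rot": [0, 0, 0], "jaw": 0.0}, {"translation": [0, -0.002, 0], "delta_rot": [0, 0, 0], "jaw": 0.0}]}}

```text
clock: 20.85
position: [0.6348, 0.0994, 0.0476]
eef_rot: [3.141, 0.0, 0.213]
wrist_force: [-0.8, -1.0, -0.5]
gripper_width: 0.0004
```

```bash
python3 cab.py
```

```text
t 20.85 cab [-0.1142 -0.0002] z 0.0476 Fcab [-0.8  1. ] [3.141 0.    0.213]
```

Call:
{"method": "carry_out", "body": {"series": [{"translation": [0, -0.002, 0], "delta_rot": [0, 0, 0], "jaw": 0.0}, {"translation": [0, -0.002, 0], "delta_rot": [0, 0, 0], "jaw": 0.0}, {"translation": [0, -0.002, 0], "delta_rot": [0, 0, 0], "jaw": 0.0}, {"translation": [0, 0, 0], "delta_rot": [0, 0, 0], "jaw": 0.0}, {"translation": [0, 0, 0], "delta_rot": [0, 0, 0], "jaw": 0.0}]}}

```text
clock: 21.35
position: [0.6337, 0.1056, 0.0476]
eef_rot: [-3.141, 0.0, 0.213]
wrist_force: [-0.5, -0.5, -0.5]
gripper_width: 0.0006
```

Call:
{"method": "carry_out", "body": {"series": [{"translation": [0, -0.001, 0], "delta_rot": [0, 0, 0], "jaw": 0.0}, {"translation": [0, -0.001, 0], "delta_rot": [0, 0, 0], "jaw": 0.0}, {"translation": [0, -0.001, 0], "delta_rot": [0, 0, 0], "jaw": 0.0}, {"translation": [0, 0, 0], "delta_rot": [0, 0, 0], "jaw": 0.0}, {"translation": [0, 0, 0], "delta_rot": [0, 0, 0], "jaw": 0.0}]}}

```text
clock: 21.85
position: [0.6328, 0.1085, 0.0475]
eef_rot: [-3.142, 0.001, 0.213]
wrist_force: [-0.6, -0.5, -0.2]
gripper_width: 0.0005
```

```bash
python3 cab.py
```

```text
t 21.85 cab [-1.049e-01 -1.000e-04] z 0.0475 Fcab [-0.4  0.6] [-3.142e+00  1.000e-03  2.130e-01]
```

Still no stop, so I'll step on.

Call:
{"method": "carry_out", "body": {"series": [{"translation": [0, -0.001, 0], "delta_rot": [0, 0, 0], "jaw": 0.0}, {"translation": [0, -0.001, 0], "delta_rot": [0, 0, 0], "jaw": 0.0}, {"translation": [0, -0.001, 0], "delta_rot": [0, 0, 0], "jaw": 0.0}, {"translation": [0, 0, 0], "delta_rot": [0, 0, 0], "jaw": 0.0}, {"translation": [0, 0, 0], "delta_rot": [0, 0, 0], "jaw": 0.0}]}}

```text
clock: 22.35
position: [0.6327, 0.1093, 0.0476]
eef_rot: [3.139, 0.0, 0.212]
wrist_force: [3.3, -8.2, -1.7]
gripper_width: 0.0003
```

Call:
{"method": "carry_out", "body": {"series": [{"translation": [0, -0.001, 0], "delta_rot": [0, 0, 0], "jaw": 0.0}, {"translation": [0, -0.001, 0], "delta_rot": [0, 0, 0], "jaw": 0.0}, {"translation": [0, 0, 0], "delta_rot": [0, 0, 0], "jaw": 0.0}, {"translation": [0, 0, 0], "delta_rot": [0, 0, 0], "jaw": 0.0}, {"translation": [0, 0, 0], "delta_rot": [0, 0, 0], "jaw": 0.0}]}}

```text
clock: 22.85
position: [0.6327, 0.1093, 0.0476]
eef_rot: [3.137, -0.0, 0.21]
wrist_force: [6.1, -16.6, -1.9]
gripper_width: 0.0003
```

```bash
python3 cab.py; python3 - <<'E'
from h import *
c=shot('side'); cv2.imwrite('pics/j6.png',cv2.resize(c['img'][90:230,180:320],None,fx=4,fy=4))
s=observe();p=np.array(s['position'])
for dz in (0,.034): print(((proj(c,[p+[0,0,dz]])[0]-[180,90])*4).round())
E
```

```text
t 22.85 cab [-1.04e-01 -1.00e-04] z 0.0476 Fcab [-17.5  -2.4] [ 3.137 -0.     0.21 ]
[297. 263.]
[294. 226.]
```

View pics/j6.png

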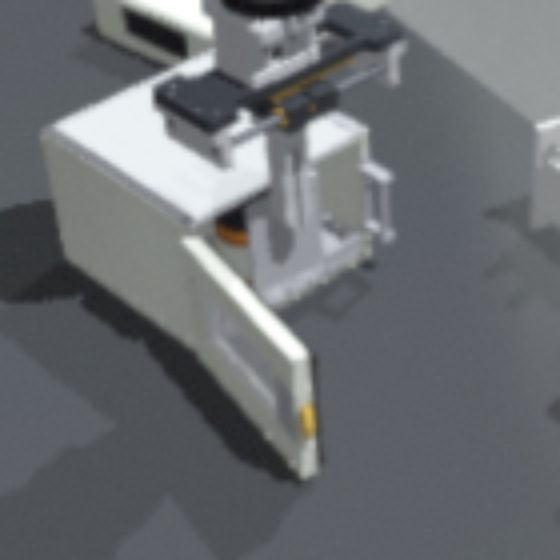

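The tray is fully in: there was a firm stop with −17 N at the expected plate position of −95. The jar is inside and upright, with its orange band visible at (235,235). Now I'll back off, rise, and go round to the outside of the door.

Call:
{"method": "carry_out", "body": {"series": [{"translation": [0, 0.01, 0], "delta_rot": [0, 0, 0], "jaw": 0.0}, {"translation": [0, 0.02, 0], "delta_rot": [0, 0, 0], "jaw": 0.0}, {"translation": [0, 0.01, -0.04], "delta_rot": [0, 0, 0], "jaw": 0.0}, {"translation": [0, 0, -0.045], "delta_rot": [0, 0, 0], "jaw": 0.0}, {"translation": [0, 0, -0.045], "delta_rot": [0, 0, 0], "jaw": 0.0}]}}

```text
clock: 23.4
position: [0.6399, 0.0737, 0.179]
eef_rot: [-3.141, 0.001, 0.212]
wrist_force: [0.9, 0.8, 0.5]
gripper_width: 0.0004
```

Call:
{"method": "carry_out", "body": {"series": [{"translation": [0, 0, -0.04], "delta_rot": [0, 0, 0.14], "jaw": 0.0}, {"translation": [0, 0, 0], "delta_rot": [0, 0, 0.14], "jaw": 0.0}, {"translation": [0, 0, 0], "delta_rot": [0, 0, 0.14], "jaw": 0.0}, {"translation": [0, 0, 0], "delta_rot": [0, 0, 0.14], "jaw": 0.0}, {"translation": [0, 0, 0], "delta_rot": [0, 0, 0.14], "jaw": 0.0}]}}

```text
clock: 23.9
position: [0.6402, 0.0744, 0.2175]
eef_rot: [-3.142, 0.001, -0.492]
wrist_force: [-0.7, -0.3, 0.1]
gripper_width: 0.0005
```

Call:
{"method": "carry_out", "body": {"series": [{"translation": [0, 0, 0], "delta_rot": [0, 0, 0.14], "jaw": 0.0}, {"translation": [0, 0, 0], "delta_rot": [0, 0, 0.14], "jaw": 0.0}, {"translation": [0, 0, 0], "delta_rot": [0, 0, 0.14], "jaw": 0.0}, {"translation": [0, 0, 0], "delta_rot": [0, 0, 0.14], "jaw": 0.0}, {"translation": [0, 0, 0], "delta_rot": [0, 0, 0.14], "jaw": 0.0}]}}

```text
clock: 24.4
position: [0.6402, 0.0744, 0.2175]
eef_rot: [3.141, 0.001, -1.192]
wrist_force: [0.1, 0.1, -0.7]
gripper_width: 0.0007
```

Call:
{"method": "carry_out", "body": {"series": [{"translation": [0, 0, 0], "delta_rot": [0, 0, 0.14], "jaw": 0.0}, {"translation": [0, 0, 0], "delta_rot": [0, 0, 0.14], "jaw": 0.0}, {"translation": [0, 0, 0], "delta_rot": [0, 0, 0.075], "jaw": 0.0}, {"translation": [0, 0, 0], "delta_rot": [0, 0, 0], "jaw": 0.0}, {"translation": [0, 0, 0], "delta_rot": [0, 0, 0], "jaw": 0.0}]}}

```text
clock: 24.9
position: [0.6403, 0.0743, 0.2175]
eef_rot: [3.141, 0.0, -1.539]
wrist_force: [0.7, 0.7, 0.8]
gripper_width: 0.0004
```

```bash
python3 cab.py; python3 g.py .5057 -.0289 .05 -1.543; python3 - <<'E'
from h import *
c=shot('side'); P=cloud(c); im=c['img']
cv2.imwrite('pics/j7.png',cv2.resize(im[90:230,180:320],None,fx=4,fy=4))
# door upper edge still where it was?
print(proj(c,[[.5435,-.0645,.116],[.5505,.098,.116]]).round(1), P[159,253])
E
```

```text
t 24.9 cab [-0.1398 -0.0002] z 0.2175 Fcab [ 0.5 -0.8] [ 3.141  0.    -1.539]
t 24.9 pos [0.6403 0.0743 0.2175] rot [ 3.141  0.    -1.539] F [0.7 0.7 0.8] w 0.0004
shift [0.0989 0.1377 0.1676] turn [0.0007 0.     0.0039]
shift after turn [0.0995 0.1374 0.1675]
[[254.6 179.5]
 [229.4 147.9]] [0.63212577 0.11809193 0.02946371]
```

Call:
{"method": "carry_out", "body": {"series": [{"translation": [0.025, 0.0345, 0], "delta_rot": [0, 0, 0], "jaw": 0.0}, {"translation": [0.025, 0.0345, 0], "delta_rot": [0, 0, 0], "jaw": 0.0}, {"translation": [0.025, 0.0345, 0], "delta_rot": [0, 0, 0], "jaw": 0.0}, {"translation": [0.024, 0.034, 0], "delta_rot": [0, 0, 0], "jaw": 0.0}, {"translation": [0, 0, 0], "delta_rot": [0, 0, 0], "jaw": 0.0}]}}

```text
clock: 25.45
position: [0.5027, -0.0318, 0.2179]
eef_rot: [3.141, 0.003, -1.545]
wrist_force: [1.1, 0.4, 0.7]
gripper_width: 0.0002
```

Call:
{"method": "carry_out", "body": {"series": [{"translation": [0, 0, 0.03], "delta_rot": [0, 0, 0], "jaw": 0.0}, {"translation": [0, 0, 0.045], "delta_rot": [0, 0, 0], "jaw": 0.0}, {"translation": [0, 0, 0.045], "delta_rot": [0, 0, 0], "jaw": 0.0}, {"translation": [0, 0, 0.045], "delta_rot": [0, 0, 0], "jaw": 0.0}, {"translation": [0, 0, 0], "delta_rot": [0, 0, 0], "jaw": 0.0}]}}

```text
clock: 25.95
position: [0.5028, -0.0289, 0.0487]
eef_rot: [3.134, -0.001, -1.541]
wrist_force: [-0.4, 0.2, 0.7]
gripper_width: 0.0007
```

```bash
python3 cab.py; python3 g.py .5057 -.0289 .05 -1.543; python3 - <<'E'
from h import *
c=shot('side'); im=c['img']
cv2.imwrite('pics/j8.png',cv2.resize(im[90:240,170:320],None,fx=4,fy=4))
E
```

```text
t 25.95 cab [-0.2116  0.1559] z 0.0487 Fcab [0.3 0.4] [ 3.134e+00 -1.000e-03 -1.541e+00]
t 25.95 pos [ 0.5028 -0.0289  0.0487] rot [ 3.134e+00 -1.000e-03 -1.541e+00] F [-0.4  0.2  0.7] w 0.0007
shift [ 0.0001 -0.0029 -0.0013] turn [ 0.0075 -0.0013  0.0022]
shift after turn [ 0.0001 -0.0029 -0.0013]
```

View pics/j8.png

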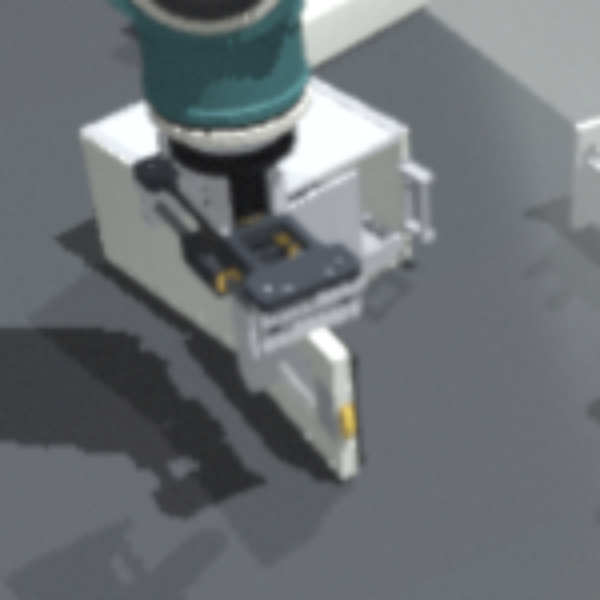

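The fingers are outside the door, the door has not moved, and the tray is in. I'll close the gap, then swing along an arc about the hinge.

Call:
{"method": "carry_out", "body": {"series": [{"translation": [0, -0.014, 0], "delta_rot": [0, 0, 0], "jaw": 0.0}, {"translation": [0, -0.012, 0], "delta_rot": [0, 0, 0], "jaw": 0.0}, {"translation": [0.0006, -0.005, 0], "delta_rot": [0, 0, -0.04], "jaw": 0.0}, {"translation": [0.0013, -0.01, 0], "delta_rot": [0, 0, -0.08], "jaw": 0.0}, {"translation": [0.0013, -0.01, 0], "delta_rot": [0, 0, -0.08], "jaw": 0.0}]}}

```text
clock: 26.5
position: [0.5585, -0.0287, 0.0547]
eef_rot: [-3.14, -0.0, -1.338]
wrist_force: [-0.5, 1.0, -0.1]
gripper_width: 0.0002
```

Call:
{"method": "carry_out", "body": {"series": [{"translation": [0.0013, -0.01, 0], "delta_rot": [0, 0, -0.08], "jaw": 0.0}, {"translation": [0.0013, -0.01, 0], "delta_rot": [0, 0, -0.08], "jaw": 0.0}, {"translation": [0.0013, -0.01, 0], "delta_rot": [0, 0, -0.08], "jaw": 0.0}, {"translation": [0.0013, -0.01, 0], "delta_rot": [0, 0, -0.08], "jaw": 0.0}, {"translation": [0.0013, -0.01, 0], "delta_rot": [0, 0, -0.08], "jaw": 0.0}]}}

```text
clock: 27.0
position: [0.6069, -0.0161, 0.0549]
eef_rot: [-3.14, -0.001, -0.938]
wrist_force: [-0.6, 0.4, -0.5]
gripper_width: 0.0007
```

```bash
cat >> cab.py <<'E'
q=0.213-s['eef_rot'][2]; c=(p[:2]-cc)@np.c_[ex,ey]-[-.098,.085]
print('q tool',round(q,3),'r',round(c@[-np.sin(q),-np.cos(q)],4),'n',round(c@[-np.cos(q),np.sin(q)],4), 'F', np.round(s['wrist_force'],1))
E
python3 cab.py
```

```text
t 27.0 cab [-0.2211  0.0515] z 0.0549 Fcab [0.6 0.5] [-3.14e+00 -1.00e-03 -9.38e-01]
q tool 1.151 r 0.1261 n 0.0196 F [-0.6  0.4 -0.5]
```

Call:
{"method": "carry_out", "body": {"series": [{"translation": [0.0013, -0.01, 0], "delta_rot": [0, 0, -0.08], "jaw": 0.0}, {"translation": [0.0013, -0.01, 0], "delta_rot": [0, 0, -0.08], "jaw": 0.0}, {"translation": [0.0013, -0.01, 0], "delta_rot": [0, 0, -0.08], "jaw": 0.0}, {"translation": [0.0013, -0.01, 0], "delta_rot": [0, 0, -0.08], "jaw": 0.0}, {"translation": [0.0013, -0.01, 0], "delta_rot": [0, 0, -0.08], "jaw": 0.0}]}}

```text
clock: 27.5
position: [0.6465, 0.0146, 0.055]
eef_rot: [-3.141, -0.002, -0.538]
wrist_force: [-0.9, 0.4, -0.2]
gripper_width: 0.0001
```

Call:
{"method": "carry_out", "body": {"series": [{"translation": [0.0013, -0.01, 0], "delta_rot": [0, 0, -0.08], "jaw": 0.0}, {"translation": [0.0013, -0.01, 0], "delta_rot": [0, 0, -0.08], "jaw": 0.0}, {"translation": [0.0013, -0.01, 0], "delta_rot": [0, 0, -0.08], "jaw": 0.0}, {"translation": [0.0013, -0.01, 0], "delta_rot": [0, 0, -0.08], "jaw": 0.0}, {"translation": [0.0013, -0.01, 0], "delta_rot": [0, 0, -0.08], "jaw": 0.0}]}}

```text
clock: 28.0
position: [0.6711, 0.0584, 0.0551]
eef_rot: [3.141, -0.003, -0.138]
wrist_force: [-0.8, -1.3, 0.2]
gripper_width: 0.0003
```

```bash
python3 cab.py; python3 - <<'E'
from h import *
c=shot('side'); im=c['img']
cv2.imwrite('pics/j9.png',cv2.resize(im[90:240,170:320],None,fx=4,fy=4))
E
```

```text
t 28.0 cab [-0.1619 -0.0269] z 0.0551 Fcab [-1.1  1.1] [ 3.141e+00 -3.000e-03 -1.380e-01]
q tool 0.351 r 0.127 n 0.0215 F [-0.8 -1.3  0.2]
```

View pics/j9.png

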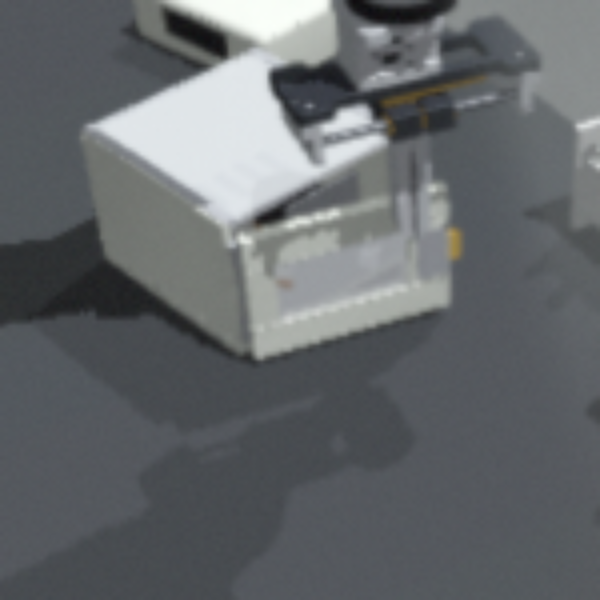

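The door is nearly shut with the fingers on it at (415,250), and the tongue at (455,243) is about to meet the strike. I have now used all 12 views, so the final push goes by force and angle readings.

Call:
{"method": "carry_out", "body": {"series": [{"translation": [0.0013, -0.01, 0], "delta_rot": [0, 0, -0.08], "jaw": 0.0}, {"translation": [0.0013, -0.01, 0], "delta_rot": [0, 0, -0.08], "jaw": 0.0}, {"translation": [0.001, -0.0075, 0], "delta_rot": [0, 0, -0.06], "jaw": 0.0}, {"translation": [0, 0, 0], "delta_rot": [0, 0, 0], "jaw": 0.0}, {"translation": [0, 0, 0], "delta_rot": [0, 0, 0], "jaw": 0.0}]}}

```text
clock: 28.55
position: [0.6755, 0.085, 0.0538]
eef_rot: [3.141, -0.001, 0.075]
wrist_force: [-0.2, -0.5, -0.4]
gripper_width: 0.0006
```

Call:
{"method": "carry_out", "body": {"series": [{"translation": [0.0004, -0.0025, 0], "delta_rot": [0, 0, -0.02], "jaw": 0.0}, {"translation": [0.0004, -0.0025, 0], "delta_rot": [0, 0, -0.02], "jaw": 0.0}, {"translation": [0.0004, -0.0025, 0], "delta_rot": [0, 0, -0.02], "jaw": 0.0}, {"translation": [0, 0, 0], "delta_rot": [0, 0, 0], "jaw": 0.0}, {"translation": [0, 0, 0], "delta_rot": [0, 0, 0], "jaw": 0.0}]}}

```text
clock: 29.05
position: [0.6753, 0.093, 0.0525]
eef_rot: [3.141, 0.001, 0.138]
wrist_force: [0.2, -0.6, 0.1]
gripper_width: 0.0001
```

```bash
python3 cab.py
```

```text
t 29.05 cab [-0.129  -0.0383] z 0.0525 Fcab [-0.6 -0.1] [3.141e+00 1.000e-03 1.380e-01]
q tool 0.075 r 0.1253 n 0.0216 F [ 0.2 -0.6  0.1]
```

Call:
{"method": "carry_out", "body": {"series": [{"translation": [0.0004, -0.0025, 0], "delta_rot": [0, 0, -0.02], "jaw": 0.0}, {"translation": [0.0004, -0.0025, 0], "delta_rot": [0, 0, -0.02], "jaw": 0.0}, {"translation": [0, 0, 0], "delta_rot": [0, 0, 0], "jaw": 0.0}, {"translation": [0, 0, 0], "delta_rot": [0, 0, 0], "jaw": 0.0}, {"translation": [0, 0, 0], "delta_rot": [0, 0, 0], "jaw": 0.0}]}}

```text
clock: 29.55
position: [0.6754, 0.098, 0.0525]
eef_rot: [3.141, 0.0, 0.178]
wrist_force: [0.2, 0.2, 0.4]
gripper_width: 0.0002
```

Call:
{"method": "carry_out", "body": {"series": [{"translation": [0.0004, -0.0025, 0], "delta_rot": [0, 0, -0.02], "jaw": 0.0}, {"translation": [0, -0.001, 0], "delta_rot": [0, 0, 0], "jaw": 0.0}, {"translation": [0, -0.001, 0], "delta_rot": [0, 0, 0], "jaw": 0.0}, {"translation": [0, 0, 0], "delta_rot": [0, 0, 0], "jaw": 0.0}, {"translation": [0, 0, 0], "delta_rot": [0, 0, 0], "jaw": 0.0}]}}

```text
clock: 30.05
position: [0.6749, 0.1026, 0.0525]
eef_rot: [3.142, 0.001, 0.198]
wrist_force: [-0.4, -0.2, -0.7]
gripper_width: 0.0007
```

```bash
python3 cab.py
```

```text
t 30.05 cab [-0.1195 -0.04  ] z 0.0525 Fcab [-0.1  0.4] [3.142e+00 1.000e-03 1.980e-01]
q tool 0.015 r 0.1253 n 0.0196 F [-0.4 -0.2 -0.7]
```

Call:
{"method": "carry_out", "body": {"series": [{"translation": [0, -0.001, 0], "delta_rot": [0, 0, -0.015], "jaw": 0.0}, {"translation": [0, -0.001, 0], "delta_rot": [0, 0, 0], "jaw": 0.0}, {"translation": [0, 0, 0], "delta_rot": [0, 0, 0], "jaw": 0.0}, {"translation": [0, 0, 0], "delta_rot": [0, 0, 0], "jaw": 0.0}, {"translation": [0, 0, 0], "delta_rot": [0, 0, 0], "jaw": 0.0}]}}

```text
clock: 30.55
position: [0.6748, 0.1032, 0.0525]
eef_rot: [3.14, 0.0, 0.212]
wrist_force: [1.1, -4.7, -1.2]
gripper_width: 0.0005
```

```bash
python3 cab.py; python3 - <<'E'
from h import *
from cab import cc,ex,ey
for n in('side','top'):
    c=shot(n); P=cloud(c); 
    xy=(P[...,:2]-cc)@np.c_[ex,ey]; z=P[...,2]
    m=(z>.015)&(z<.113)&(xy[...,1]>-.075)&(xy[...,1]<.085)&(xy[...,0]>-.2)&(xy[...,0]<-.09)&(c['range_z']>0)
    for a in np.arange(-.075,.085,.02):
        k=m&(xy[...,1]>=a)&(xy[...,1]<a+.02)
        lo=k&((z<.02)|(z>.1))
        if k.sum(): print(n,round(a+.01,3),k.sum(),np.percentile(xy[k][:,0],[5,25,50,75]).round(4), np.median(xy[lo][:,0]).round(4) if lo.any() else '')
E
```

```text
t 30.55 cab [-0.1189 -0.04  ] z 0.0525 Fcab [-4.8 -0.1] [3.14  0.    0.212]
q tool 0.001 r 0.125 n 0.0208 F [ 1.1 -4.7 -1.2]
t 30.55 cab [-0.1189 -0.04  ] z 0.0525 Fcab [-4.8 -0.1] [3.14  0.    0.212]
q tool 0.001 r 0.125 n 0.0208 F [ 1.1 -4.7 -1.2]
side -0.065 89 [-0.1129 -0.1114 -0.1103 -0.1094] -0.1102
side -0.045 115 [-0.129  -0.1126 -0.1104 -0.1086] -0.1279
side -0.025 149 [-0.128  -0.111  -0.1092 -0.1074] -0.1126
side -0.005 131 [-0.1115 -0.1101 -0.109  -0.1077] -0.1098
side 0.015 144 [-0.1122 -0.1105 -0.1091 -0.1078] -0.1098
side 0.035 139 [-0.1118 -0.1103 -0.109  -0.1078] -0.1104
side 0.055 141 [-0.1121 -0.1106 -0.1093 -0.1082] -0.1105
side 0.075 192 [-0.1129 -0.1113 -0.1101 -0.1081] -0.1103
top -0.005 10 [-0.1102 -0.1094 -0.1087 -0.1083] -0.109
top 0.015 30 [-0.1101 -0.1095 -0.1082 -0.1072] -0.0966
top 0.035 36 [-0.11   -0.1095 -0.108  -0.0989] -0.0956
top 0.055 34 [-0.1106 -0.1102 -0.1092 -0.1077] -0.1071
top 0.075 72 [-0.1109 -0.1099 -0.1045 -0.0984] -0.097
```

The door face sits uniformly at −110 mm, which means q≈0, and the contact is on the stop. I'll press a little firmer to be sure it snaps, then back off and measure again.

Call:
{"method": "carry_out", "body": {"series": [{"translation": [0, -0.001, 0], "delta_rot": [0, 0, 0], "jaw": 0.0}, {"translation": [0, -0.001, 0], "delta_rot": [0, 0, 0], "jaw": 0.0}, {"translation": [0, 0, 0], "delta_rot": [0, 0, 0], "jaw": 0.0}, {"translation": [0, 0, 0], "delta_rot": [0, 0, 0], "jaw": 0.0}, {"translation": [0, 0, 0], "delta_rot": [0, 0, 0], "jaw": 0.0}]}}

```text
clock: 31.15
position: [0.6748, 0.1032, 0.0526]
eef_rot: [3.138, 0.0, 0.211]
wrist_force: [4.3, -12.9, -2.7]
gripper_width: 0.0002
```

```bash
python3 cab.py
```

```text
t 31.15 cab [-0.1189 -0.04  ] z 0.0526 Fcab [-13.5  -1.5] [3.138 0.    0.211]
q tool 0.002 r 0.1251 n 0.0206 F [  4.3 -12.9  -2.7]
```

Call:
{"method": "carry_out", "body": {"series": [{"translation": [0, 0.004, 0], "delta_rot": [0, 0, 0], "jaw": 0.0}, {"translation": [0, 0.02, 0], "delta_rot": [0, 0, 0], "jaw": 0.0}, {"translation": [0, 0.04, 0], "delta_rot": [0, 0, 0], "jaw": 0.0}, {"translation": [0, 0.04, -0.01], "delta_rot": [0, 0, 0], "jaw": 0.0}, {"translation": [0, 0, -0.045], "delta_rot": [0, 0, 0], "jaw": 0.0}]}}

```text
clock: 31.65
position: [0.6938, -0.0036, 0.1042]
eef_rot: [3.139, 0.008, 0.206]
wrist_force: [0.3, 0.1, -0.4]
gripper_width: 0.0005
```

Call:
{"method": "carry_out", "body": {"series": [{"translation": [0, 0, -0.045], "delta_rot": [0, 0, 0], "jaw": 0.0}, {"translation": [0, 0, -0.045], "delta_rot": [0, 0, 0], "jaw": 0.0}, {"translation": [0, 0, -0.045], "delta_rot": [0, 0, 0], "jaw": 0.0}, {"translation": [0, 0, 0], "delta_rot": [0, 0, 0], "jaw": 0.0}, {"translation": [0, 0, 0], "delta_rot": [0, 0, 0], "jaw": 0.0}]}}

```text
clock: 32.15
position: [0.6965, 0.0037, 0.2433]
eef_rot: [3.141, -0.001, 0.213]
wrist_force: [-0.9, 0.2, -0.0]
gripper_width: 0.0005
```

Call:
{"method": "carry_out", "body": {"series": [{"translation": [0, 0, 0], "delta_rot": [0, 0, 0], "jaw": 0.0}, {"translation": [0, 0, 0], "delta_rot": [0, 0, 0], "jaw": 0.0}, {"translation": [0, 0, 0], "delta_rot": [0, 0, 0], "jaw": 0.0}, {"translation": [0, 0, 0], "delta_rot": [0, 0, 0], "jaw": 0.0}, {"translation": [0, 0, 0], "delta_rot": [0, 0, 0], "jaw": 0.0}]}}

```text
clock: 32.65
position: [0.6961, 0.0049, 0.2422]
eef_rot: [3.142, 0.001, 0.213]
wrist_force: [-0.3, 0.2, -0.2]
gripper_width: 0.0004
```

```bash
python3 - <<'E'
from h import *
from cab import cc,ex,ey
c=shot('side'); P=cloud(c); hsv=cv2.cvtColor(c['img'],cv2.COLOR_BGR2HSV)
xy=(P[...,:2]-cc)@np.c_[ex,ey]; z=P[...,2]; ok=c['range_z']>0
m=(z>.012)&(z<.113)&(xy[...,1]>-.075)&(xy[...,1]<.085)&(xy[...,0]>-.14)&(xy[...,0]<-.1)&ok
print('door x vs y fit',np.polyfit(xy[m][:,1],xy[m][:,0],1).round(4),m.sum())
b=(hsv[...,0]>12)&(hsv[...,0]<30)&(hsv[...,1]>110)&(xy[...,1]>-.11)&(xy[...,1]<-.06)&(xy[...,0]<-.08)&(xy[...,0]>-.15)&ok
print('brass px',b.sum(), np.median(np.c_[xy[b],z[b]],0).round(4) if b.any() else '')
# jar in the cabinet: amber/black through pane or roof; bystanders
def circ(x,y,a,bz,r=.045):
    k=(np.hypot(P[...,0]-x,P[...,1]-y)<r)&(z>a)&(z<bz)&ok; Q=P[k]
    if len(Q)<5: return None
    e,R=cv2.minEnclosingCircle(np.float32(Q[:,:2])); return np.round(e,4),round(R,4)
print('bottle',circ(.5883,-.324,.03,.09),'cap',circ(.589,-.322,.11,.14)); print('beaker',circ(.464,-.278,.03,.095))
for r in [(.6104,-.4332),(.4094,-.4168),(.526,-.5662)]: print(circ(*r,.068,.085))
am=(hsv[...,0]>5)&(hsv[...,0]<25)&(hsv[...,1]>80); k=am[90:230,180:320]; ys,xs=np.nonzero(k); print('amber px',np.c_[xs+180,ys+90].tolist()[:40])
o=cc+(-.0515)*ex; print('expect jar px',proj(c,[[*o,.019],[*o,.094]]).round(0).tolist())
E
```

```text
t 32.65 cab [-0.2195 -0.04  ] z 0.2422 Fcab [0.3 0.3] [3.142e+00 1.000e-03 2.130e-01]
q tool -0.0 r 0.125 n 0.1215 F [-0.3  0.2 -0.2]
door x vs y fit [ 0.0007 -0.1094] 1141
brass px 0 
bottle (array([ 0.5883, -0.3239]), 0.0264) cap (array([ 0.5904, -0.3224]), 0.013)
beaker (array([ 0.4636, -0.2782]), 0.0347)
(array([ 0.6096, -0.4333]), 0.0291)
(array([ 0.4093, -0.4158]), 0.0289)
(array([ 0.5255, -0.5661]), 0.0286)
amber px [[273, 139], [273, 140]]
expect jar px [[244.0, 156.0], [242.0, 136.0]]
```

```bash
python3 - <<'E'
from h import *
from cab import cc,ex,ey
for n in('top','side'):
    c=shot(n); g=cv2.cvtColor(c['img'],cv2.COLOR_BGR2GRAY)
    o=cc-.0515*ex
    for d in (0,.02,-.02,.05,-.05): # brightness along cabinet y at lid height
        q=proj(c,[[*(o+d*ey),.094]])[0]; u,v=np.round(q).astype(int); print(n,d,(u,v),c['img'][v-1:v+2,u-1:u+2].mean((0,1)).round())
arm.job_done(); print('handed in',observe()['clock'])
E
```

```text
t 32.7 cab [-0.2195 -0.04  ] z 0.2423 Fcab [-0.6  0.1] [3.142e+00 1.000e-03 2.130e-01]
q tool -0.0 r 0.125 n 0.1215 F [ 0.  -0.6 -0.6]
top 0 (np.int64(176), np.int64(188)) [226. 229. 226.]
top 0.02 (np.int64(176), np.int64(194)) [138. 131.  82.]
top -0.02 (np.int64(175), np.int64(181)) [170. 171. 156.]
top 0.05 (np.int64(178), np.int64(203)) [130. 124.  79.]
top -0.05 (np.int64(173), np.int64(172)) [145. 139.  95.]
side 0 (np.int64(242), np.int64(136)) [200. 195. 190.]
side 0.02 (np.int64(237), np.int64(139)) [191. 186. 182.]
side -0.02 (np.int64(247), np.int64(134)) [189. 185. 181.]
side 0.05 (np.int64(229), np.int64(143)) [205. 201. 197.]
side -0.05 (np.int64(254), np.int64(130)) [205. 202. 197.]
the job is handed in; nothing more can be done
the job is handed in; nothing more can be done
```

The jar is in the tray, the tray is fully in, and the door is shut. I handed the job in at about 32.8 s. I did not see the jar or the brass tongue after the door closed.

**What I did:** I gripped the jar by its lid and lowered it upright until it touched the tray floor at the expected height, then let go. I pushed the tray in against its stop and swung the door shut from outside. A last push on the door read about 13.5 N against its stop. The arm was clear of everything at the end.

**What the last checks showed:**
- **Tray:** it stopped firmly (about 17 N) with the plate at its fully-in position. A picture then showed the jar standing inside.
- **Door:** after the arm backed off, the depth reading put the door at about 0.001 rad, well inside the snap point.
- **Neighbours:** the beaker, tall bottle and the three nearest red jars were within about 1.5 mm of where they started. I did not re-measure the flasks, wash bottle or dishes; the planned paths kept clear of them.

**What failed or disagreed:**
- **Fingertips:** they sit about 34 mm higher than the reported tool point. Because of that, my first tray push passed over the plate without touching anything, and I repeated it lower.
- **Latch:** I never read the 7–10 N push of the tongue. The door seems to have coasted past the strike between readings, so I take it as latched from its angle.
- **Jar:** my last colour check for the jar through the roof was inconclusive because the roof hid it.

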